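High-voltage test: load the adapters, shut the chest, arm the guarded switch

TASK

Set up the high-voltage test of the wall adapters. Swing the chest's spring-balanced lid up until its springs hold it open, lay every black adapter that is on the bench flat in a bay of its own with its metal pins to the back (hinge side) of the chest, and shut the lid fully. Only then lift the red safety cover of the arming box, push the toggle over to the far side (armed), and close the red cover again; leave the other things on the bench where they are.

Things in the scene. Friction and masses are not known exactly. Their poses are not given: they have to be found in the camera images.
- chest: Low test chest fixed to the bench, white walls 6 mm thick, black floor. Outside 122 mm (x) by 284 mm (y), rim 52 mm above the bench; inside 110 by 272 mm, floor 6 mm above the bench. Origin: centre of its underside; +x points to its back (hinge side, away from the robot), +y left, z up. Three bays side by side along y, 84 mm apart
- bay_left (a point): centre of the left bay's floor (chest x = 0, y = +84 mm), 6 mm above the bench; axes as the chest's. At the back of every bay an orange contact block 26 mm high reaches from the rear wall to x = +38 mm; its halves (each 16 mm wide, centred 22 mm either side of the bay's middle) leave a 28 mm gap for the pins
- bay_middle (a point): centre of the middle bay's floor (chest x = 0, y = 0); axes as the chest's. At the front, from x = -55 to -31 mm, ribs 14 mm high stand between the bays (5 mm wide, at chest y = +42 and -42 mm) and along the end walls (12.5 mm wide)
- bay_right (a point): centre of the right bay's floor (chest x = 0, y = -84 mm); axes as the chest's
- lid (a joint): chest lid angle, rad: 0 shut, 1.65 fully open against its stop (leaning slightly back). Flat white-framed lid with a clear window, 8 mm thick, hinged along the chest's back rim. Springs nearly balance it: released below about 0.8 it sinks shut by itself, released above about 1.1 it rises to the stop and stays; moving it takes under 2 N at the handle
- lid_hinge (a point): on the lid's hinge axis (parallel to the chest's y), middle of the chest's width, 56 mm above the bench
- lid_handle (a point): middle of the lid's handle: a round steel bar 10 mm thick and 110 mm long, parallel to y, held 36 mm in front of the lid's front edge in the plane of the lid, 161 mm from the hinge axis (56 mm above the bench when shut)
- arming_box: Grey arming box fixed to the bench, 96 mm (x) by 64 mm (y) by 45 mm high, yellow top plate. Origin: centre of its underside; +x points to its back, away from the robot, +y left, z up. The toggle stands in the middle of its top under the red cover
- cover (a joint): angle of the red safety cover, rad: 0 closed, 1.8 fully open (tipped back past upright). A red hood over the toggle: 36 mm wide (y), 68 mm long (x), its top 42 mm above the hinge axis, rear end open, with a small lip low at its front end. It turns up and back about the hinge; stiff hinge, it stays where it is left
- cover_hinge (a point): on the cover's hinge axis (parallel to the box's y), at box x = +36 mm, 53 mm above the bench (8 mm above the box's top)
- cover_grip (a point): middle of the cover's width between its two flat sides, a good height to pinch it across its 36 mm width: when closed 45 mm in front of the hinge axis and 16.5 mm above it (69.5 mm above the bench); moves with the cover. The hood goes 21 mm further forward from here
- toggle (a joint): angle of the steel toggle lever, rad: 0 off (leaning 0.4 rad to the front), 0.8 armed (leaning 0.4 rad to the back); stays where it is left, takes about 1 N at its tip
- toggle_tip (a point): top of the toggle lever, 34 mm from its pivot; the pivot is at the middle of the box's top, 45 mm above the bench. The lever is 7 to 12 mm thick
- adapter_1: black wall adapter with a yellow label on top at the end away from its pins (may be absent), body 75 mm long (x from -45 to +30 mm), 50 mm wide (y), 36 mm high, with metal pins on its +x end out to x = +45 mm; about 0.12 kg; lies flat on its underside. Origin: centre of the underside of the 90 by 50 mm outline; +x points to the pins. Grasp across the 50 mm width
- adapter_1_pins (a point): tips of adapter_1's pins (at x = +45 mm of the adapter, 18 mm above its underside)
- adapter_2: black wall adapter with a yellow label on top at the end away from its pins (may be absent), body 75 mm long (x from -45 to +30 mm), 50 mm wide (y), 36 mm high, with metal pins on its +x end out to x = +45 mm; about 0.12 kg; lies flat on its underside. Origin: centre of the underside of the 90 by 50 mm outline; +x points to the pins. Grasp across the 50 mm width
- adapter_2_pins (a point): tips of adapter_2's pins (at x = +45 mm of the adapter, 18 mm above its underside)
- adapter_3: black wall adapter with a yellow label on top at the end away from its pins (may be absent), body 75 mm long (x from -45 to +30 mm), 50 mm wide (y), 36 mm high, with metal pins on its +x end out to x = +45 mm; about 0.12 kg; lies flat on its underside. Origin: centre of the underside of the 90 by 50 mm outline; +x points to the pins. Grasp across the 50 mm width
- adapter_3_pins (a point): tips of adapter_3's pins (at x = +45 mm of the adapter, 18 mm above its underside)
- specimen_jar: bystander, loose: small violet jar with a white cap, 48 mm across, 57 mm high; origin under its centre
- buffer_bottle: bystander, loose: white reagent bottle with a yellow cap, 60 mm across, 118 mm high; origin under its centre
- tape: bystander, loose: roll of red tape lying flat, 90 mm across, 19 mm high; origin under its centre
Things that resemble listed ones, but are neither listed nor needed, are in the scene too. Leave any green look-alike of the adapter_2 alone.

How it is judged:
On the way, in this order (a step that is already met when the one before it is completed fails the run):
1. the lid stands open on its springs (over 1.4 rad), not held (value of joint lid above 1.4 rad and contact force between lid and the fingers below 0.3 N), for 0.4 s.
2. every adapter present lies flat in a bay, pins to the back, released, lid still open (((x of adapter_1 in the frame of bay_left between -0.02 and 0.016 m and y of adapter_1 in the frame of bay_left between -0.024 and 0.024 m) or (x of adapter_1 in the frame of bay_middle between -0.02 and 0.016 m and y of adapter_1 in the frame of bay_middle between -0.024 and 0.024 m) or (x of adapter_1 in the frame of bay_right between -0.02 and 0.016 m and y of adapter_1 in the frame of bay_right between -0.024 and 0.024 m)) and z of adapter_1 in the frame of chest between -0.008 and 0.014 m and angle between each of adapter_1, adapter_2, adapter_3's own z axis and vertical below 0.15 rad and x of each of adapter_1_pins, adapter_2_pins, adapter_3_pins in the frame of chest above 0.02 m and angle between the x axis of each of adapter_1, adapter_2, adapter_3 and the x axis of chest, either way round below 0.3 rad and ((x of adapter_2 in the frame of bay_left between -0.02 and 0.016 m and y of adapter_2 in the frame of bay_left between -0.024 and 0.024 m) or (x of adapter_2 in the frame of bay_middle between -0.02 and 0.016 m and y of adapter_2 in the frame of bay_middle between -0.024 and 0.024 m) or (x of adapter_2 in the frame of bay_right between -0.02 and 0.016 m and y of adapter_2 in the frame of bay_right between -0.024 and 0.024 m)) and z of adapter_2 in the frame of chest between -0.008 and 0.014 m and ((x of adapter_3 in the frame of bay_left between -0.02 and 0.016 m and y of adapter_3 in the frame of bay_left between -0.024 and 0.024 m) or (x of adapter_3 in the frame of bay_middle between -0.02 and 0.016 m and y of adapter_3 in the frame of bay_middle between -0.024 and 0.024 m) or (x of adapter_3 in the frame of bay_right between -0.02 and 0.016 m and y of adapter_3 in the frame of bay_right between -0.024 and 0.024 m)) and z of adapter_3 in the frame of chest between -0.008 and 0.014 m and value of joint lid above 1.2 rad and contact force between each of adapter_1, adapter_2, adapter_3 and the fingers below 0.3 N), for 0.3 s.
3. the lid is shut over them (((x of adapter_1 in the frame of bay_left between -0.02 and 0.016 m and y of adapter_1 in the frame of bay_left between -0.024 and 0.024 m) or (x of adapter_1 in the frame of bay_middle between -0.02 and 0.016 m and y of adapter_1 in the frame of bay_middle between -0.024 and 0.024 m) or (x of adapter_1 in the frame of bay_right between -0.02 and 0.016 m and y of adapter_1 in the frame of bay_right between -0.024 and 0.024 m)) and z of adapter_1 in the frame of chest between -0.008 and 0.014 m and angle between each of adapter_1, adapter_2, adapter_3's own z axis and vertical below 0.15 rad and x of each of adapter_1_pins, adapter_2_pins, adapter_3_pins in the frame of chest above 0.02 m and angle between the x axis of each of adapter_1, adapter_2, adapter_3 and the x axis of chest, either way round below 0.3 rad and ((x of adapter_2 in the frame of bay_left between -0.02 and 0.016 m and y of adapter_2 in the frame of bay_left between -0.024 and 0.024 m) or (x of adapter_2 in the frame of bay_middle between -0.02 and 0.016 m and y of adapter_2 in the frame of bay_middle between -0.024 and 0.024 m) or (x of adapter_2 in the frame of bay_right between -0.02 and 0.016 m and y of adapter_2 in the frame of bay_right between -0.024 and 0.024 m)) and z of adapter_2 in the frame of chest between -0.008 and 0.014 m and ((x of adapter_3 in the frame of bay_left between -0.02 and 0.016 m and y of adapter_3 in the frame of bay_left between -0.024 and 0.024 m) or (x of adapter_3 in the frame of bay_middle between -0.02 and 0.016 m and y of adapter_3 in the frame of bay_middle between -0.024 and 0.024 m) or (x of adapter_3 in the frame of bay_right between -0.02 and 0.016 m and y of adapter_3 in the frame of bay_right between -0.024 and 0.024 m)) and z of adapter_3 in the frame of chest between -0.008 and 0.014 m and value of joint lid below 0.04 rad), for 0.3 s.
4. the red cover is lifted (over 1.2 rad), toggle still off (value of joint cover above 1.2 rad and value of joint lid below 0.04 rad and value of joint toggle below 0.3 rad), for 0.2 s.
5. the toggle is pushed over to armed with the cover up (value of joint toggle above 0.7 rad and value of joint cover above 0.8 rad), for 0.2 s.
6. the red cover is closed again (value of joint toggle above 0.7 rad and value of joint cover below 0.1 rad), for 0.2 s.
At the end, for the whole second after the job is handed in: Every adapter present flat on the floor of a bay (origin within 16 mm back, 20 mm front, 24 mm sideways of its centre, turned under 0.3 rad), pins to the back; lid shut (under 0.04 rad), toggle armed (over 0.7), red cover closed (under 0.1); all released and at rest (all of step 3 and all of step 6 and linear speed of each of adapter_1, adapter_2, adapter_3 below 0.02 m/s); the robot touches nothing.
It fails at once if the toggle is switched while the lid is not shut (value of joint toggle above 0.4 rad and value of joint lid above 0.15 rad).
It fails at once if the red cover is lifted before the lid is shut (value of joint cover above 0.4 rad and value of joint lid above 0.15 rad).
It fails at once if a bystander is moved by more than 3 cm (distance of specimen_jar from where it was at the start of the episode above 0.03 m).
It fails at once if a bystander is moved by more than 3 cm (distance of buffer_bottle from where it was at the start of the episode above 0.03 m).
It fails at once if a bystander is moved by more than 3 cm (distance of tape from where it was at the start of the episode above 0.03 m).
Of adapter_1, adapter_2, adapter_3 only 2 to 3 are there at a start; the rules pass over those that are not, and their reading is None.
At some moment in a run one of adapter_1, adapter_2, adapter_3 may be knocked a few centimetres aside while the robot is not near it.
Once in a run the grip may slacken for a moment while it holds something.
It also fails if it takes over 210 s, if anything falls off the work surface, if the arm or the gripper's body presses on something with over 40 N, if the wrist force passes 120 N, or if a joint passes its speed limit or range.

ROBOT

A 7-joint arm with a two-finger parallel gripper is mounted at the origin on the work surface; the furniture and walls round the work are solid. World frame = base frame: x ahead of the robot, y to its left, z up, the work surface at z = 0. Lengths are in m, angles in rad, forces in N, time in s.
With the tool pointing down it reaches from about 0.35 to 0.9 m from the base axis. Payload 7.2 kg.
Tool frame: the origin (TCP) lies on the mounting face of the last link; the fingertips stand 182 mm ahead of it and the grasp point (between the pads) lies 163 mm ahead of it; z points along the fingers, y is the line along which they close (so a half turn about z gives the same grasp; the last joint's range is limited). The gripper opens to 88 mm and grips with 3 to 60 N. Pads are 20 mm wide; open, the fingers measure 115 mm over their backs; the gripper's body (75 mm by 178 mm) begins 61 mm behind the grasp point.
Start: joints at [-1.31, 0.411, -0.013, 1.596, 0.006, 1.134, -0.082], TCP at [0.202, 0.592, 0.405] pointing down, gripper open.
Joint ranges: [-2.95, 2.95], [-0.29, 1.99], [-1.47, 1.44], [0.14, 2.54], [-1.03, 4.17], [0.13, 1.85], [-2.86, 2.86]. Speed limits (rad/s): [2.39, 2.39, 3.01, 3.01, 3.14, 3.14, 3.14].

INTERFACE

Orientations are given as a unit quaternion [x, y, z, w].
In Python, from workcell import manip, camera, get_calibration, find_in, pinpoint gives the robot as it stands.
- The arm moves only by the tool drive_tool, never from a script. Its argument "deltas" is a list of rows, each an object of numbers: "x", "y", "z": the shift along the tool's x, y, z in units of 0.04 m (1.0 is 0.04 m); "turn": the turn about the tool's z in units of 5 degrees (1.0 is 5 degrees); "gripper": the opening, from -1 (shut) to 1 (fully open). In form: [{"x": .., "y": .., "z": .., "turn": .., "gripper": ..}, ...]. A call has 1 to 20 rows; each row shifts and turns the commanded pose from where the row before left it, along the tool's axes as they then stand; what a row does not reach is not made up. A row lasts 1/12 s, in which the tool goes at most 41.7 mm and 7.16 degrees, less where a joint would pass 70% of its speed; a pose out of reach is approached as far as the arm can. A call with a number of a shift or a turn outside -1 to 1 is refused whole. A call with a gripper value outside its range is refused whole. The fingers move at their own pace and stop on an object; "newtons" is the grip in N (left out, the last holds). Time passes only in rows, so rows that do not move let the fingers close. It gives the time, the measured TCP pose, the force, the opening and the grip force at its end, in the units of the state.
- manip.state(): the state, without advancing time (a new reading comes with each control period).
- camera(name): name is "side" or "top" or "wrist"; returns (picture, depth): 420x560x3 uint8, red, green, blue; 420x560 float32, m along the optical axis (not along the pixel's ray), 0 where there is no reading.
- get_calibration(name): a dict with "intrinsics" (3x3 intrinsics, pixels), "R" (3x3) and "t" (3): a world point X has camera coordinates R X + t. Camera axes: x right, y down, z forward; pixel columns grow to the right and rows downward; lengths in m; the calibration is good to about 2 mm. A picture is of the moment at which its call begins: read the wrist's pose just before it. get_calibration takes no time and is no camera call; for the wrist camera it gives the pose at the moment of the call.
- manip.hand_in(): hands the job in; it is judged then, once.
Trained networks look in the newest picture that a camera, given by its name, has taken for a name from the list of things; names that differ only in an ending like _2 or _b are one class to them, and where a whole thing is asked for, a point or a joint stands for the part that bears it (a point fixed in the world has none). Each returns a list of dicts, best first, with "score" (0 to 1); they miss things now and then, are a little off and sometimes report something else, mostly with a low value. They report only what shows in the picture. A call takes as long as a camera call. They do not tell look-alikes from the thing itself.
- find_in(camera, thing): "bbox" ([left, top, width, height] in pixels, round what is visible of it).
- pinpoint(camera, thing): "centre" ([column, row] in pixels: a listed point, or the origin of a listed thing).
The state is a dict: "clock": time; "qpos": joint angles; "qvel": joint speeds; "tau": joint torques, N m; "ee_pos": TCP position; "orientation": TCP orientation; "wrist_force": force on the tool from outside, world axes, zero at the start; "torque": the same for the moment, N m; "opening": finger opening in m; "grasp_force": force on a finger pad.
Only numpy, scipy, OpenCV 4.12 (cv2) and the standard library are available. Lean on these libraries where they do the work, as an engineer would, in place of code of your own. Each camera call takes 0.05 s, during which the arm holds its last target. There are 200 camera calls.

## Working session

There is one attempt and no reset: what is moved stays moved. The work goes in short steps, Python scripts to look and compute and a tool call to move; the robot and the scene stay as the last step left them, time stands still between calls to the robot, and variables do not carry over. Pictures are saved under pics/ and viewed, at most 14 in all, crops included, and the job is handed in when it is done.

Besides the shell and the picture viewer there is one more tool, called after "Call:" as name(argument=value, ...), one argument or row to a line, values as JSON. drive_tool: Moves the arm, as the interface text tells. Its arguments: {"type":"object","properties":{"deltas":{"type":"array"},"newtons":{"type":"number"}},"required":["deltas"]}

```bash
mkdir -p pics; ls; python3 - <<'E'
from workcell import *
import cv2
for n in ("top","side"):
    p,d=camera(n); cv2.imwrite(f"pics/{n}0.png",p[:,:,::-1])
    c=get_calibration(n); print(n,c)
print(manip.state())
E
```

```text
pics
top {'intrinsics': array([[538.83812654,   0.        , 292.27590837],
       [  0.        , 538.83812654, 208.69967545],
       [  0.        ,   0.        ,   1.        ]]), 'R': array([[ 0.04040905, -0.99915962,  0.00686722],
       [-0.78243501, -0.03591695, -0.6216956 ],
       [ 0.62141979,  0.01974898, -0.78322884]]), 't': array([-0.01654756,  0.42336731,  1.90407972])}
side {'intrinsics': array([[443.90282486,   0.        , 281.2658826 ],
       [  0.        , 443.90282486, 205.45084247],
       [  0.        ,   0.        ,   1.        ]]), 'R': array([[ 0.57475434, -0.81823888,  0.01194099],
       [-0.60519735, -0.43483916, -0.66682162],
       [ 0.55081178,  0.37603197, -0.74512169]]), 't': array([-0.27474501,  0.34155963,  1.16468472])}
{'clock': 0.1, 'qpos': array([-1.31020387,  0.41180924, -0.01272565,  1.59691241,  0.00557451,
        1.13431316, -0.08221592]), 'qvel': array([ 4.49985974e-04,  2.32370473e-05, -5.31652493e-04, -1.29876580e-03,
        1.63686203e-03,  2.64906368e-04, -1.47088490e-03]), 'tau': array([ 2.82007779e-03, -5.89091814e+01,  6.43831920e-01, -2.91709650e+01,
       -5.37651347e-02,  1.45361313e-02,  5.23481947e-05]), 'ee_pos': array([0.20176152, 0.59134575, 0.40391919]), 'orientation': array([ 1.63651883e-01,  9.86517900e-01, -6.98973783e-04, -8.01516897e-05]), 'wrist_force': array([-0.88230719, -0.05202723,  0.15974754]), 'torque': array([-0.01434345, -0.00686324, -0.00781049]), 'grasp_force': 0.0, 'opening': 0.08807295722719657}
```

View pics/top0.png

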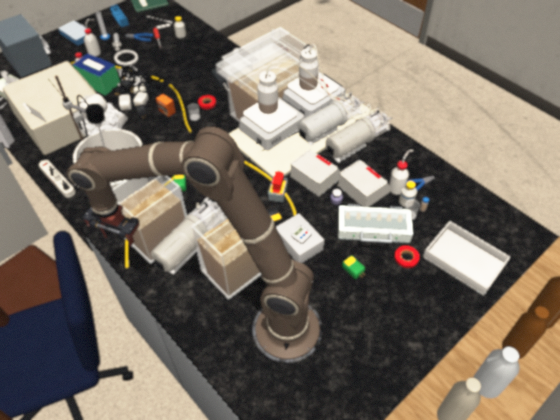

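View pics/side0.png

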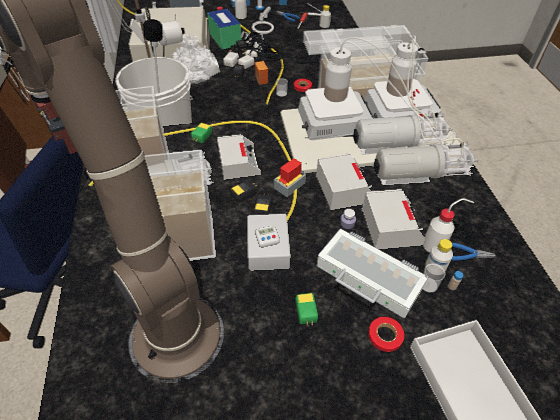

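```bash
cat > h.py <<'E'
import numpy as np, cv2
from workcell import *
def world(c,u,v,z):   # z = depth along optical axis
    K,R,t=c["intrinsics"],c["R"],c["t"]
    return R.T@(np.linalg.solve(K,np.array([u,v,1.0]))*z-t)
def onplane(c,u,v,h): # ray meets z=h
    K,R,t=c["intrinsics"],c["R"],c["t"]
    o=-R.T@t; d=R.T@np.linalg.solve(K,np.array([u,v,1.0]))
    return o+d*(h-o[2])/d[2]
def cloud(c,d):
    K,R,t=c["intrinsics"],c["R"],c["t"]
    v,u=np.mgrid[:d.shape[0],:d.shape[1]]
    P=np.stack([(u-K[0,2])/K[0,0]*d,(v-K[1,2])/K[1,1]*d,d],-1)
    return (P-t)@R
E
python3 - <<'E'
from h import *
p,d=camera("side"); c=get_calibration("side")
im=cv2.resize(p[100:330,180:470],None,fx=2.7,fy=2.55,interpolation=cv2.INTER_CUBIC)
im=cv2.convertScaleAbs(im,alpha=1.5,beta=20)
cv2.imwrite("pics/side_crop.png",im[:,:,::-1])
W=cloud(c,d)
for n in ["chest","lid_handle","lid_hinge","arming_box","cover_hinge","cover_grip","toggle_tip","adapter_1","adapter_1_pins","specimen_jar","buffer_bottle","tape"]:
    for r in pinpoint("side",n)[:5]:
        u,v=r["centre"]; 
        h={"lid_handle":.056,"lid_hinge":.056,"cover_hinge":.053,"cover_grip":.0695,"adapter_1_pins":.018}.get(n,0)
        print(n,round(r["score"],2),np.round([u,v]),np.round(onplane(c,u,v,h),3))
E
```

```text
chest 0.92 [371. 277.] [ 0.459 -0.333  0.   ]
lid_handle 0.74 [356. 290.] [ 0.359 -0.328  0.056]
lid_hinge 0.93 [380. 252.] [ 0.512 -0.324  0.056]
arming_box 0.91 [292. 181.] [0.651 0.076 0.   ]
cover_hinge 0.78 [297. 171.] [0.657 0.062 0.053]
cover_hinge 0.35 [290. 184.] [0.589 0.045 0.053]
cover_grip 0.58 [286. 169.] [0.628 0.087 0.069]
cover_grip 0.27 [255. 184.] [0.512 0.128 0.069]
adapter_1 0.82 [202. 136.] [0.653 0.497 0.   ]
adapter_1 0.67 [307. 311.] [ 0.258 -0.242  0.   ]
adapter_1 0.64 [246. 195.] [0.505 0.165 0.   ]
adapter_1 0.6 [266. 206.] [0.504 0.078 0.   ]
adapter_1 0.2 [266. 193.] [0.551 0.114 0.   ]
adapter_1_pins 0.66 [263. 208.] [0.481 0.073 0.018]
specimen_jar 0.6 [348. 224.] [ 0.592 -0.18   0.   ]
buffer_bottle 0.63 [435. 268.] [ 0.598 -0.472  0.   ]
tape 0.58 [384. 333.] [ 0.324 -0.442  0.   ]
```

View pics/side_crop.png

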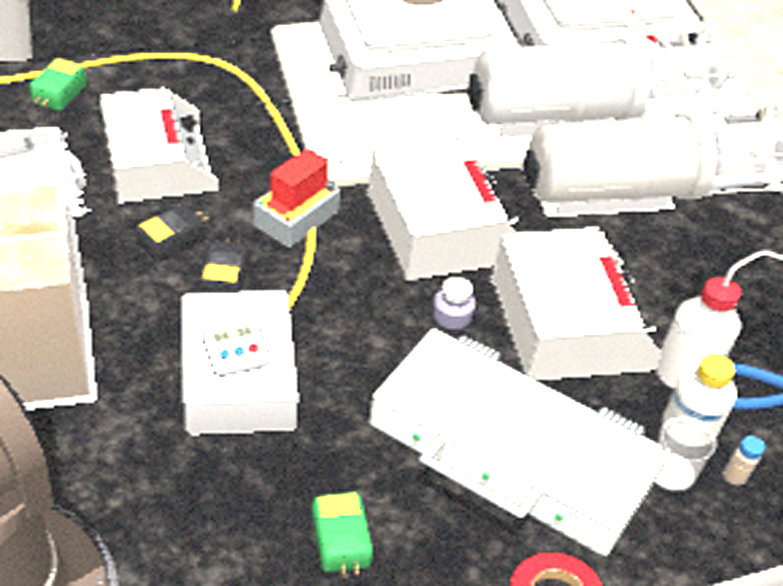

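```bash
python3 - <<'E'
from h import *
for n in ("side","top"):
    p,d=camera(n); c=get_calibration(n); W=cloud(c,d); W[d==0]=9
    def fit(nm,x0,x1,y0,y1,z0,z1):
        m=(W[...,0]>x0)&(W[...,0]<x1)&(W[...,1]>y0)&(W[...,1]<y1)&(W[...,2]>z0)&(W[...,2]<z1)
        m=cv2.morphologyEx(m.astype(np.uint8),cv2.MORPH_OPEN,np.ones((2,2)))>0
        P=W[m]
        if len(P)<8: print(n,nm,len(P));return
        r=cv2.minAreaRect((P[:,:2]*1000).astype(np.float32))
        print(n,nm,len(P),"c",np.round(r[0],0),"size",np.round(r[1],0),"ang",round(r[2],1),"z med",round(float(np.median(P[:,2])),3))
    fit("chest",.33,.60,-.52,-.19,.045,.075)
    fit("boxtop",.57,.72,-.02,.14,.040,.052)
    fit("cover",.57,.75,-.02,.14,.058,.12)
    fit("adA",.46,.62,.115,.24,.025,.045)
    fit("adB",.46,.60,.03,.125,.025,.045)
    fit("tape",.25,.40,-.52,-.36,.012,.03)
    fit("jar",.54,.66,-.24,-.13,.03,.07)
    fit("bottle",.53,.68,-.55,-.42,.03,.14)
E
```

```text
side chest 4739 c [4630. 4324.] size [12793.   394.] ang 48.7 z med 0.059
side boxtop 182 c [623.  65.] size [62. 96.] ang 82.1 z med 0.045
side cover 443 c [4855. 4471.] size [12278.   179.] ang 46.7 z med 0.085
side adA 352 c [4762. 4550.] size [12289.   105.] ang 45.9 z med 0.035
side adB 288 c [4755. 4471.] size [12415.   137.] ang 46.2 z med 0.036
side tape 792 c [4669. 4231.] size [12883.   121.] ang 47.2 z med 0.018
side jar 269 c [4807. 4375.] size [12484.    86.] ang 47.4 z med 0.048
side bottle 1245 c [4818. 4191.] size [12744.   181.] ang 48.2 z med 0.077
top chest 2247 c [4630. 4326.] size [12792.   385.] ang 48.6 z med 0.058
top boxtop 71 c [607.  52.] size [ 50. 107.] ang 51.2 z med 0.043
top cover 267 c [4858. 4470.] size [12274.   188.] ang 46.7 z med 0.086
top adA 0
top adB 142 c [525.  73.] size [ 59. 146.] ang 89.4 z med 0.035
top tape 273 c [4676. 4230.] size [12875.   134.] ang 47.2 z med 0.017
top jar 160 c [ 629. -191.] size [100.  92.] ang 21.1 z med 0.048
top bottle 574 c [4828. 4182.] size [12745.   215.] ang 48.1 z med 0.07
```

```bash
cat >> h.py <<'E'
def fit(W,nm,x0,x1,y0,y1,z0,z1):
    m=(W[...,0]>x0)&(W[...,0]<x1)&(W[...,1]>y0)&(W[...,1]<y1)&(W[...,2]>z0)&(W[...,2]<z1)
    k,l,s,_=cv2.connectedComponentsWithStats(m.astype(np.uint8),connectivity=4)
    if k<2: return print(nm,"none")
    P=W[l==1+np.argmax(s[1:,4])]
    q=(P[:,:2]*1000).astype(np.float32); r=cv2.minAreaRect(q)
    b=cv2.boxPoints(r)
    print(nm,len(P),"c",np.round(r[0],0),"mean",np.round(q.mean(0)),"size",np.round(r[1],0),"ang",round(r[2],1),"z",round(float(np.median(P[:,2])),3))
E
python3 - <<'E'
from h import *
for n in ("side","top"):
    p,d=camera(n); c=get_calibration(n); W=cloud(c,d); W[d==0]=9
    print(n)
    fit(W,"chest",.33,.60,-.52,-.19,.05,.075)
    fit(W,"chestH",.30,.60,-.52,-.19,.035,.075)
    fit(W,"boxtop",.57,.72,-.02,.14,.040,.052)
    fit(W,"cover",.57,.75,-.02,.14,.058,.12)
    fit(W,"adA",.46,.62,.115,.24,.028,.045)
    fit(W,"adB",.46,.60,.03,.125,.028,.045)
    fit(W,"tape",.25,.40,-.52,-.36,.012,.03)
    fit(W,"jar",.54,.66,-.24,-.13,.03,.07)
    fit(W,"bottle",.53,.68,-.55,-.42,.03,.14)
E
```

```text
side
chest 4408 c [ 456. -358.] mean [ 455. -345.] size [215. 353.] ang 15.7 z 0.059
chestH 4844 c [ 458. -358.] mean [ 454. -348.] size [217. 356.] ang 17.2 z 0.059
boxtop 201 c [624.  70.] mean [608.  60.] size [66. 95.] ang 83.2 z 0.046
cover 316 c [628.  66.] mean [624.  64.] size [47. 73.] ang 80.8 z 0.092
adA 257 c [501. 171.] mean [498. 170.] size [50. 77.] ang 71.6 z 0.036
adB 214 c [487.  79.] mean [488.  77.] size [73. 49.] ang 24.8 z 0.037
tape 667 c [ 319. -447.] mean [ 317. -448.] size [89. 90.] ang 87.8 z 0.018
jar 164 c [ 590. -179.] mean [ 587. -180.] size [37. 46.] ang 42.0 z 0.052
bottle 1137 c [ 602. -467.] mean [ 605. -461.] size [155.  65.] ang 16.8 z 0.083
top
chest 1934 c [ 437. -342.] mean [ 449. -331.] size [305. 182.] ang 88.5 z 0.059
chestH 2350 c [ 458. -356.] mean [ 454. -342.] size [214. 351.] ang 17.7 z 0.058
boxtop 74 c [613.  52.] mean [608.  55.] size [39. 91.] ang 60.1 z 0.046
cover 177 c [627.  70.] mean [621.  70.] size [43. 76.] ang 90.0 z 0.092
adA none
adB 111 c [488.  75.] mean [490.  77.] size [71. 43.] ang 37.2 z 0.037
tape 248 c [ 320. -444.] mean [ 316. -444.] size [94. 88.] ang 31.1 z 0.018
jar 91 c [ 584. -174.] mean [ 587. -175.] size [42. 50.] ang 88.5 z 0.05
bottle 534 c [ 603. -465.] mean [ 605. -458.] size [161.  66.] ang 17.6 z 0.079
```

```bash
python3 - <<'E'
from h import *
p,d=camera("side");c=get_calibration("side")
for x,y in [(437,333),(373,395),(608,550),(663,460)]:
    print(np.round(onplane(c,180+x/2.7,100+y/2.55,.06),3))
W=cloud(c,d); W[d==0]=9
for z in ((.056,.064),(.0565,.0625)): fit(W,"lid",.33,.53,-.52,-.19,*z)
# rows of lid: front and back edges per y
m=(W[...,2]>.056)&(W[...,2]<.064)&(W[...,0]>.33)&(W[...,0]<.56)
for y in np.arange(-.48,-.18,.03):
    q=W[m&(abs(W[...,1]-y)<.006)]; print(round(y,2),len(q),q[:,0].min().round(3) if len(q) else '',np.round(np.percentile(q[:,0],[3,97]),3) if len(q) else '')
p,d=camera("wrist"); cv2.imwrite("pics/w0.png",p[:,:,::-1])
cw=get_calibration("wrist"); print(cw)
E
```

```text
[ 0.514 -0.195  0.06 ]
[ 0.397 -0.185  0.06 ]
[ 0.365 -0.469  0.06 ]
[ 0.496 -0.47   0.06 ]
lid 3496 c [ 438. -329.] mean [ 449. -335.] size [280. 173.] ang 88.5 z 0.059
lid 3012 c [ 438. -328.] mean [ 451. -335.] size [281. 171.] ang 87.4 z 0.059
-0.48 17 0.503 [0.504 0.559]
-0.45 160 0.39 [0.393 0.511]
-0.42 161 0.391 [0.395 0.518]
-0.39 155 0.356 [0.387 0.515]
-0.36 162 0.352 [0.355 0.509]
-0.33 151 0.353 [0.356 0.512]
-0.3 149 0.353 [0.356 0.537]
-0.27 175 0.354 [0.359 0.513]
-0.24 132 0.396 [0.398 0.517]
-0.21 125 0.395 [0.398 0.515]
{'intrinsics': array([[290.11726046,   0.        , 282.7865918 ],
       [  0.        , 290.11726046, 209.41634957],
       [  0.        ,   0.        ,   1.        ]]), 'R': array([[ 3.22821383e-01,  9.46459886e-01,  1.98533546e-04],
       [ 9.14253252e-01, -3.11890489e-01,  2.58583283e-01],
       [ 2.44800625e-01, -8.32947029e-02, -9.65988947e-01]]), 't': array([-0.62514447, -0.03108236,  0.39028471])}
```

View pics/w0.png

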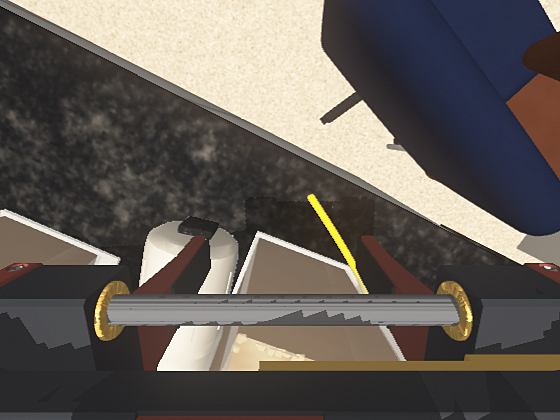

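```bash
cat > plan.py <<'E'
# usage: python3 plan.py "x,y,z,phi,step" ... : grasp-point waypoints (mm, deg), step = mm per row -> rows in tool units
import sys,json
from h import *
def cur():
    s=manip.state(); x,y,z,w=s["orientation"]; p=s["ee_pos"]
    R=np.array([[1-2*(y*y+z*z),2*(x*y-z*w),2*(x*z+y*w)],[2*(x*y+z*w),1-2*(x*x+z*z),2*(y*z-x*w)],[2*(x*z-y*w),2*(y*z+x*w),1-2*(x*x+y*y)]])
    return (p+R[:,2]*.163)*1000, np.degrees(np.arctan2(R[1,1],R[0,1])), s, R
if __name__=="__main__":
    P,f,s,R=cur(); print("grasp pt",P.round(1),"phi",round(f,1),"t",s["clock"],"open",s["opening"].__round__(4),"F",s["wrist_force"].round(1),"tilt",R[2,2].round(4))
    for a in sys.argv[1:]:
        x,y,z,t,st=map(float,a.split(",")); T=np.array([x,y,z]); 
        n=int(max(np.ceil(np.linalg.norm(T-P)/st),np.ceil(abs(t-f)/5),1)); rows=[]
        for i in range(n):
            d=(T-P)/(n-i); a_=np.radians(f); 
            ty=np.array([np.cos(a_),np.sin(a_),0]); tx=np.array([-np.sin(a_),np.cos(a_),0])
            r=dict(x=round(float(d@tx)/40,2),y=round(float(d@ty)/40,2),z=round(-d[2]/40,2),turn=round((f-t)/(n-i)/5,2))
            P=P+40*(r["x"]*tx+r["y"]*ty-r["z"]*np.array([0,0,1])); f-=5*r["turn"]; rows.append({k:v for k,v in r.items() if v})
        print(n,json.dumps(rows))
E
python3 plan.py 400,330,320,30,38 520,120,320,0,38 440,-150,300,0,38
```

```text
grasp pt [201.8 591.5 241.6] phi 71.2 t 1.05 open 0.0879 F [-0.4 -0.1 -0.1] tilt -1.0
9 [{"x": -0.76, "y": -0.51, "z": -0.22, "turn": 0.91}, {"x": -0.79, "y": -0.45, "z": -0.22, "turn": 0.92}, {"x": -0.83, "y": -0.38, "z": -0.22, "turn": 0.91}, {"x": -0.85, "y": -0.32, "z": -0.22, "turn": 0.92}, {"x": -0.88, "y": -0.25, "z": -0.22, "turn": 0.91}, {"x": -0.89, "y": -0.18, "z": -0.21, "turn": 0.92}, {"x": -0.91, "y": -0.1, "z": -0.22, "turn": 0.91}, {"x": -0.91, "y": -0.03, "z": -0.21, "turn": 0.92}, {"x": -0.91, "y": 0.04, "z": -0.22, "turn": 0.91}]
7 [{"x": -0.86, "turn": 0.86}, {"x": -0.86, "y": 0.06, "turn": 0.86}, {"x": -0.86, "y": 0.13, "turn": 0.86}, {"x": -0.84, "y": 0.19, "turn": 0.86}, {"x": -0.83, "y": 0.25, "turn": 0.85}, {"x": -0.8, "y": 0.31, "turn": 0.86}, {"x": -0.78, "y": 0.37, "turn": 0.85}]
8 [{"x": -0.84, "y": -0.25, "z": 0.06}, {"x": -0.84, "y": -0.25, "z": 0.06}, {"x": -0.85, "y": -0.25, "z": 0.06}, {"x": -0.84, "y": -0.25, "z": 0.06}, {"x": -0.85, "y": -0.25, "z": 0.07}, {"x": -0.84, "y": -0.25, "z": 0.06}, {"x": -0.85, "y": -0.25, "z": 0.07}, {"x": -0.84, "y": -0.25, "z": 0.06}]
```

Call:
drive_tool(
  deltas=[
    {"z": -0.9},
    {"z": -0.9},
    {"x": -0.75, "y": -0.5, "turn": 0.9},
    {"x": -0.8, "y": -0.45, "turn": 0.9},
    {"x": -0.85, "y": -0.4, "turn": 0.9},
    {"x": -0.85, "y": -0.3, "turn": 0.9},
    {"x": -0.9, "y": -0.25, "turn": 0.9},
    {"x": -0.9, "y": -0.2, "turn": 0.9},
    {"x": -0.9, "y": -0.1, "turn": 0.9},
    {"x": -0.9, "turn": 0.9},
    {"x": -0.9, "y": 0.05, "turn": 0.9},
    {"x": -0.85, "turn": 0.85},
    {"x": -0.85, "y": 0.05, "turn": 0.85},
    {},
  ],
)

```text
invalid input at $.deltas[0]: expected keys x, y, z, turn, gripper
```

```bash
python3 plan.py 430,140,320,-1,38 400,-150,300,-1,38; python3 - <<'E'
from h import *
p,d=camera("wrist"); cv2.imwrite("pics/w1.png",p[:,:,::-1])
E
```

```text
grasp pt [201.8 591.5 241.6] phi 71.2 t 1.05 open 0.0879 F [-0.4 -0.1 -0.1] tilt -1.0
15 [{"x": -0.6, "y": -0.59, "z": -0.13, "turn": 0.96}, {"x": -0.65, "y": -0.54, "z": -0.13, "turn": 0.96}, {"x": -0.69, "y": -0.48, "z": -0.13, "turn": 0.96}, {"x": -0.73, "y": -0.42, "z": -0.13, "turn": 0.96}, {"x": -0.76, "y": -0.36, "z": -0.13, "turn": 0.96}, {"x": -0.79, "y": -0.29, "z": -0.13, "turn": 0.96}, {"x": -0.81, "y": -0.23, "z": -0.13, "turn": 0.96}, {"x": -0.83, "y": -0.16, "z": -0.13, "turn": 0.96}, {"x": -0.84, "y": -0.09, "z": -0.13, "turn": 0.96}, {"x": -0.84, "y": -0.01, "z": -0.13, "turn": 0.97}, {"x": -0.84, "y": 0.06, "z": -0.13, "turn": 0.96}, {"x": -0.84, "y": 0.13, "z": -0.13, "turn": 0.97}, {"x": -0.82, "y": 0.19, "z": -0.13, "turn": 0.96}, {"x": -0.8, "y": 0.26, "z": -0.13, "turn": 0.97}, {"x": -0.78, "y": 0.34, "z": -0.14, "turn": 0.96}]
8 [{"x": -0.91, "y": -0.08, "z": 0.06}, {"x": -0.91, "y": -0.08, "z": 0.06}, {"x": -0.91, "y": -0.08, "z": 0.06}, {"x": -0.91, "y": -0.08, "z": 0.06}, {"x": -0.91, "y": -0.08, "z": 0.07}, {"x": -0.9, "y": -0.08, "z": 0.06}, {"x": -0.91, "y": -0.07, "z": 0.07}, {"x": -0.9, "y": -0.08, "z": 0.06}]
```

View pics/w1.png

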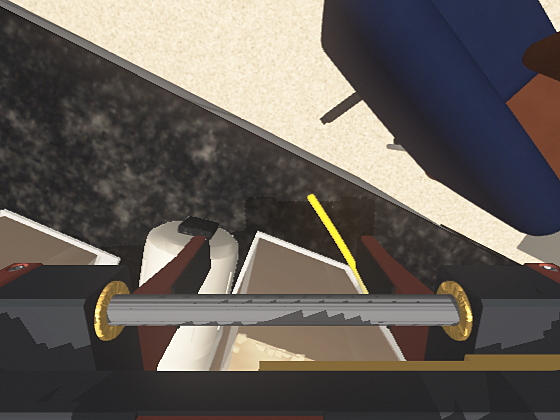

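Call:
drive_tool(
  deltas=[
    {"x": 0, "y": 0, "z": -0.9, "turn": 0, "gripper": 1},
    {"x": 0, "y": 0, "z": -0.9, "turn": 0, "gripper": 1},
    {"x": -0.75, "y": -0.5, "z": 0, "turn": 0.9, "gripper": 1},
    {"x": -0.8, "y": -0.45, "z": 0, "turn": 0.9, "gripper": 1},
    {"x": -0.85, "y": -0.4, "z": 0, "turn": 0.9, "gripper": 1},
    {"x": -0.85, "y": -0.3, "z": 0, "turn": 0.9, "gripper": 1},
    {"x": -0.9, "y": -0.25, "z": 0, "turn": 0.9, "gripper": 1},
    {"x": -0.9, "y": -0.2, "z": 0, "turn": 0.9, "gripper": 1},
    {"x": -0.9, "y": -0.1, "z": 0, "turn": 0.9, "gripper": 1},
    {"x": -0.9, "y": 0, "z": 0, "turn": 0.9, "gripper": 1},
    {"x": -0.9, "y": 0.05, "z": 0, "turn": 0.9, "gripper": 1},
    {"x": 0, "y": 0, "z": 0, "turn": 0, "gripper": 1},
  ],
)

```text
clock: 2.1
ee_pos: [0.4075, 0.325, 0.4773]
orientation: [0.501, 0.865, 0.0, 0.002]
wrist_force: [0.7, -0.5, -0.0]
opening: 0.0883
grasp_force: 0.0
```

```bash
sed -i 's/rows.append({k:v for k,v in r.items() if v})/r["gripper"]=1;rows.append(r)/' plan.py; sed -i 's/print(n,json.dumps(rows))/print(n,json.dumps(rows,separators=(",",":")))/' plan.py
python3 plan.py 430,140,320,-1,38 370,-150,300,-1,38 352,-329,110,-1,38; python3 - <<'E'
from h import *
p,d=camera("wrist"); cv2.imwrite("pics/w2.png",p[:,:,::-1])
E
```

```text
grasp pt [407.9 324.7 314.3] phi 29.8 t 2.1 open 0.0883 F [ 0.7 -0.5 -0. ] tilt -1.0
7 [{"x":-0.61,"y":-0.26,"z":-0.02,"turn":0.88,"gripper":1},{"x":-0.63,"y":-0.21,"z":-0.02,"turn":0.88,"gripper":1},{"x":-0.64,"y":-0.16,"z":-0.02,"turn":0.88,"gripper":1},{"x":-0.66,"y":-0.11,"z":-0.02,"turn":0.88,"gripper":1},{"x":-0.66,"y":-0.07,"z":-0.02,"turn":0.88,"gripper":1},{"x":-0.67,"y":-0.01,"z":-0.02,"turn":0.88,"gripper":1},{"x":-0.66,"y":0.04,"z":-0.02,"turn":0.89,"gripper":1}]
8 [{"x":-0.91,"y":-0.17,"z":0.06,"turn":-0.0,"gripper":1},{"x":-0.91,"y":-0.17,"z":0.06,"turn":-0.0,"gripper":1},{"x":-0.91,"y":-0.17,"z":0.06,"turn":-0.0,"gripper":1},{"x":-0.91,"y":-0.17,"z":0.06,"turn":-0.0,"gripper":1},{"x":-0.91,"y":-0.17,"z":0.06,"turn":-0.0,"gripper":1},{"x":-0.91,"y":-0.18,"z":0.07,"turn":-0.0,"gripper":1},{"x":-0.91,"y":-0.17,"z":0.06,"turn":-0.0,"gripper":1},{"x":-0.91,"y":-0.18,"z":0.07,"turn":-0.0,"gripper":1}]
7 [{"x":-0.64,"y":-0.05,"z":0.68,"turn":-0.0,"gripper":1},{"x":-0.64,"y":-0.05,"z":0.68,"turn":-0.0,"gripper":1},{"x":-0.64,"y":-0.05,"z":0.68,"turn":-0.0,"gripper":1},{"x":-0.64,"y":-0.05,"z":0.68,"turn":-0.0,"gripper":1},{"x":-0.64,"y":-0.06,"z":0.68,"turn":-0.0,"gripper":1},{"x":-0.64,"y":-0.05,"z":0.67,"turn":-0.0,"gripper":1},{"x":-0.64,"y":-0.06,"z":0.68,"turn":-0.0,"gripper":1}]
```

View pics/w2.png

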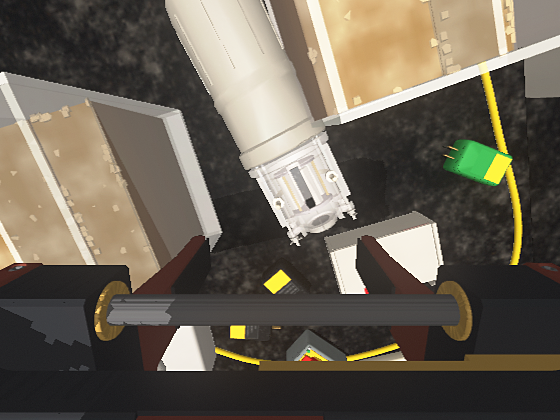

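Call:
drive_tool(
  deltas=[
    {"x": -0.6, "y": -0.25, "z": 0, "turn": 0.9, "gripper": 1},
    {"x": -0.65, "y": -0.2, "z": 0, "turn": 0.9, "gripper": 1},
    {"x": -0.65, "y": -0.15, "z": 0, "turn": 0.9, "gripper": 1},
    {"x": -0.65, "y": -0.1, "z": 0, "turn": 0.9, "gripper": 1},
    {"x": -0.65, "y": -0.05, "z": 0, "turn": 0.9, "gripper": 1},
    {"x": -0.65, "y": 0, "z": 0, "turn": 0.9, "gripper": 1},
    {"x": -0.65, "y": 0, "z": 0, "turn": 0.8, "gripper": 0},
    {"x": -0.9, "y": -0.15, "z": 0.05, "turn": 0, "gripper": -0.32},
    {"x": -0.9, "y": -0.15, "z": 0.05, "turn": 0, "gripper": -0.32},
    {"x": -0.9, "y": -0.15, "z": 0.05, "turn": 0, "gripper": -0.32},
    {"x": -0.9, "y": -0.15, "z": 0.05, "turn": 0, "gripper": -0.32},
    {"x": -0.9, "y": -0.15, "z": 0.05, "turn": 0, "gripper": -0.32},
    {"x": -0.9, "y": -0.15, "z": 0.05, "turn": 0, "gripper": -0.32},
    {"x": -0.9, "y": -0.15, "z": 0.05, "turn": 0, "gripper": -0.32},
    {"x": -0.9, "y": -0.15, "z": 0.05, "turn": 0, "gripper": -0.32},
    {"x": 0, "y": 0, "z": 0, "turn": 0, "gripper": -0.32},
  ],
)

```text
clock: 3.48
ee_pos: [0.3763, -0.1444, 0.4609]
orientation: [0.712, 0.703, 0.0, 0.0]
wrist_force: [-0.2, -0.2, 0.1]
opening: 0.0304
grasp_force: 0.0
```

```bash
python3 plan.py 355,-329,140,-1,38; python3 - <<'E'
from h import *
p,d=camera("wrist"); c=get_calibration("wrist"); cv2.imwrite("pics/w3.png",p[:,:,::-1])
W=cloud(c,d); W[d==0]=9
fit(W,"lid",.3,.53,-.52,-.19,.052,.068)
for n in ("lid_handle","lid_hinge"):
    for r in pinpoint("wrist",n)[:2]: print(n,r["score"],r["centre"],onplane(c,*r["centre"],.056).round(3))
E
```

```text
grasp pt [ 376.5 -144.4  297.9] phi -0.7 t 3.4833 open 0.0304 F [-0.2 -0.2  0.1] tilt -1.0
7 [{"x":-0.66,"y":-0.07,"z":0.56,"turn":0.01,"gripper":1},{"x":-0.66,"y":-0.07,"z":0.56,"turn":0.01,"gripper":1},{"x":-0.66,"y":-0.07,"z":0.57,"turn":0.01,"gripper":1},{"x":-0.66,"y":-0.07,"z":0.56,"turn":0.01,"gripper":1},{"x":-0.66,"y":-0.06,"z":0.57,"turn":0.0,"gripper":1},{"x":-0.66,"y":-0.06,"z":0.56,"turn":0.01,"gripper":1},{"x":-0.66,"y":-0.07,"z":0.57,"turn":0.0,"gripper":1}]
lid 4025 c [ 443. -246.] mean [ 454. -230.] size [175. 112.] ang 0.0 z 0.06
```

View pics/w3.png

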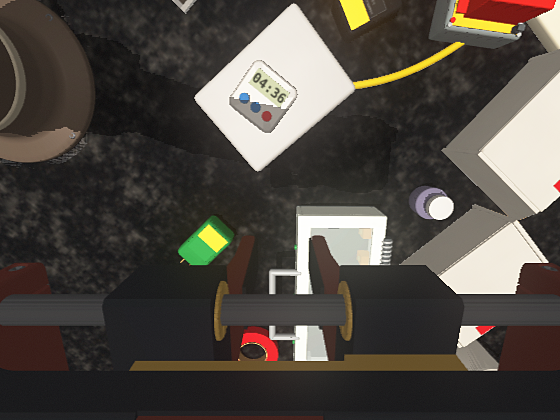

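Call:
drive_tool(
  deltas=[
    {"x": -0.65, "y": -0.07, "z": 0.55, "turn": 0, "gripper": -0.32},
    {"x": -0.65, "y": -0.07, "z": 0.55, "turn": 0, "gripper": -0.32},
    {"x": -0.65, "y": -0.07, "z": 0.55, "turn": 0, "gripper": -0.32},
    {"x": -0.65, "y": -0.07, "z": 0.55, "turn": 0, "gripper": -0.32},
    {"x": -0.65, "y": -0.07, "z": 0.55, "turn": 0, "gripper": -0.32},
    {"x": -0.65, "y": -0.07, "z": 0.55, "turn": 0, "gripper": -0.32},
    {"x": -0.7, "y": -0.05, "z": 0.6, "turn": 0, "gripper": -0.32},
    {"x": 0, "y": 0, "z": 0.5, "turn": 0, "gripper": -0.32},
    {"x": 0, "y": 0, "z": 0.5, "turn": 0, "gripper": -0.32},
    {"x": 0, "y": 0, "z": 0, "turn": 0, "gripper": -0.32},
  ],
)

```text
clock: 4.47
ee_pos: [0.3584, -0.321, 0.2611]
orientation: [0.709, 0.706, -0.001, -0.003]
wrist_force: [-0.7, 0.7, -0.4]
opening: 0.0299
grasp_force: 0.0
```

```bash
python3 plan.py 355,-329,56,-1,38; python3 - <<'E'
from h import *
p,d=camera("side"); c=get_calibration("side")
im=cv2.resize(p[190:330,280:470],None,fx=4,fy=4,interpolation=cv2.INTER_CUBIC)
cv2.imwrite("pics/s4.png",im[:,:,::-1])
E
```

```text
grasp pt [ 357.5 -320.4   98.1] phi -0.3 t 4.4667 open 0.0299 F [-0.7  0.7 -0.4] tilt -1.0
2 [{"x":-0.11,"y":-0.03,"z":0.53,"turn":0.07,"gripper":1},{"x":-0.11,"y":-0.03,"z":0.52,"turn":0.08,"gripper":1}]
```

View pics/s4.png

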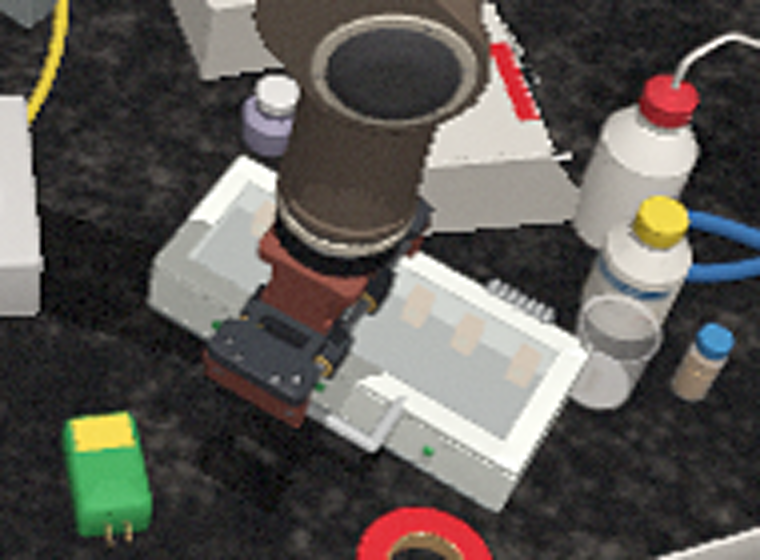

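Call:
drive_tool(
  deltas=[
    {"x": -0.1, "y": -0.05, "z": 0.5, "turn": 0, "gripper": -0.32},
    {"x": -0.1, "y": -0.05, "z": 0.5, "turn": 0, "gripper": -0.32},
    {"x": 0, "y": 0, "z": 0, "turn": 0, "gripper": -0.5},
    {"x": 0, "y": 0, "z": 0, "turn": 0, "gripper": -1},
    {"x": 0, "y": 0, "z": 0, "turn": 0, "gripper": -1},
    {"x": 0, "y": 0, "z": 0, "turn": 0, "gripper": -1},
  ],
  newtons=12,
)

```text
clock: 5.02
ee_pos: [0.357, -0.3303, 0.2265]
orientation: [0.708, 0.706, 0.002, 0.002]
wrist_force: [6.1, 1.0, -0.3]
opening: 0.0096
grasp_force: 12.0
```

```bash
python3 - <<'E'
from plan import *
P,f,s,R=cur(); print(P.round(1),f.round(1),s["opening"],s["grasp_force"],s["wrist_force"].round(1))
h=P+[161,0,0]  # hinge
th=0; p=P
for t in np.linspace(0,1.6,14)[1:]:
    q=np.array([h[0]-161*np.cos(t),P[1],P[2]+161*np.sin(t)]); d=q-p; p=q; print(t.round(2),"y",(d[0]/40).round(2),"z",(-d[2]/40).round(2))
E
```

```text
[ 357.9 -330.4   63.5] -0.2 0.0096006928028282 11.974627375602722 [ 6.1  1.  -0.3]
0.12 y 0.03 z -0.49
0.25 y 0.09 z -0.49
0.37 y 0.15 z -0.47
0.49 y 0.21 z -0.45
0.62 y 0.26 z -0.42
0.74 y 0.31 z -0.39
0.86 y 0.36 z -0.34
0.98 y 0.39 z -0.3
1.11 y 0.43 z -0.25
1.23 y 0.46 z -0.19
1.35 y 0.48 z -0.14
1.48 y 0.49 z -0.08
1.6 y 0.49 z -0.02
```

Call:
drive_tool(
  deltas=[
    {"x": 0, "y": 0.03, "z": -0.49, "turn": 0, "gripper": -1},
    {"x": 0, "y": 0.09, "z": -0.49, "turn": 0, "gripper": -1},
    {"x": 0, "y": 0.15, "z": -0.47, "turn": 0, "gripper": -1},
    {"x": 0, "y": 0.21, "z": -0.45, "turn": 0, "gripper": -1},
    {"x": 0, "y": 0.26, "z": -0.42, "turn": 0, "gripper": -1},
    {"x": 0, "y": 0.31, "z": -0.39, "turn": 0, "gripper": -1},
    {"x": 0, "y": 0.36, "z": -0.34, "turn": 0, "gripper": -1},
  ],
)

```text
clock: 5.6
ee_pos: [0.414, -0.3301, 0.3495]
orientation: [0.708, 0.706, 0.002, 0.004]
wrist_force: [12.6, -4.1, -16.0]
opening: 0.0097
grasp_force: 12.0
```

Call:
drive_tool(
  deltas=[
    {"x": 0, "y": 0.5, "z": -0.15, "turn": 0, "gripper": -1},
    {"x": 0, "y": 0.5, "z": -0.2, "turn": 0, "gripper": -1},
    {"x": 0, "y": 0.46, "z": -0.15, "turn": 0, "gripper": -1},
    {"x": 0, "y": 0.48, "z": -0.1, "turn": 0, "gripper": -1},
    {"x": 0, "y": 0.48, "z": -0.06, "turn": 0, "gripper": -1},
    {"x": 0, "y": 0, "z": 0, "turn": 0, "gripper": -1},
  ],
)

```text
clock: 6.1
ee_pos: [0.5115, -0.3318, 0.3771]
orientation: [0.708, 0.706, 0.0, 0.005]
wrist_force: [0.2, -0.1, 12.1]
opening: 0.0097
grasp_force: 12.0
```

Call:
drive_tool(
  deltas=[
    {"x": 0, "y": 0.1, "z": -0.1, "turn": 0, "gripper": -0.3},
    {"x": 0, "y": 0, "z": 0, "turn": 0, "gripper": -0.1},
    {"x": 0, "y": 0, "z": 0, "turn": 0, "gripper": 0},
    {"x": 0, "y": 0, "z": -0.6, "turn": 0, "gripper": 0},
    {"x": 0, "y": 0, "z": -0.8, "turn": 0, "gripper": 0.3},
    {"x": 0, "y": 0, "z": -0.8, "turn": 0, "gripper": 1},
    {"x": 0, "y": 0, "z": 0, "turn": 0, "gripper": 1},
    {"x": 0, "y": 0, "z": 0, "turn": 0, "gripper": 1},
    {"x": 0, "y": 0, "z": 0, "turn": 0, "gripper": 1},
    {"x": 0, "y": 0, "z": 0, "turn": 0, "gripper": 1},
  ],
)

```text
clock: 6.93
ee_pos: [0.5111, -0.3311, 0.4637]
orientation: [0.709, 0.705, -0.0, -0.001]
wrist_force: [0.8, 0.4, -1.2]
opening: 0.0727
grasp_force: 0.0
```

```bash
python3 - <<'E'
from plan import *
P,f,s,R=cur(); print(P.round(1),f.round(1),s["clock"])
p,d=camera("side"); c=get_calibration("side"); W=cloud(c,d); W[d==0]=9
im=cv2.resize(p[110:330,200:470],None,fx=2.8,fy=2.7,interpolation=cv2.INTER_CUBIC)
cv2.imwrite("pics/s5.png",im[:,:,::-1])
fit(W,"adA",.40,.62,.115,.26,.028,.045)
fit(W,"adB",.42,.60,.0,.125,.028,.045)
for z in (.12,.16,.2): 
    m=(abs(W[...,2]-z)<.006)&(W[...,0]>.4)&(W[...,0]<.6)&(W[...,1]<-.2)&(W[...,1]>-.48); q=W[m]; print(z,len(q),np.median(q,0).round(3))
fit(W,"floor",.38,.56,-.50,-.17,.0,.012)
fit(W,"walls",.36,.54,-.50,-.17,.046,.058)
for r in pinpoint("side","bay_middle")[:3]+pinpoint("side","bay_left")[:3]+pinpoint("side","bay_right")[:3]: print(r["score"],onplane(c,*r["centre"],.006).round(3))
E
```

```text
[ 510.8 -330.8  300.7] -0.3 6.9333
adA 257 c [501. 171.] mean [498. 170.] size [50. 78.] ang 73.0 z 0.036
adB 266 c [485.  78.] mean [481.  76.] size [79. 49.] ang 26.4 z 0.037
0.12 341 [ 0.523 -0.362  0.12 ]
0.16 260 [ 0.525 -0.343  0.159]
0.2 27 [ 0.527 -0.38   0.2  ]
floor 2085 c [ 470. -325.] mean [ 468. -331.] size [271.  87.] ang 88.7 z 0.007
walls 738 c [ 457. -341.] mean [ 456. -340.] size [314. 132.] ang 88.9 z 0.051
0.57 [ 0.452 -0.322  0.006]
0.8 [ 0.46  -0.229  0.006]
0.76 [ 0.458 -0.419  0.006]
```

View pics/s5.png

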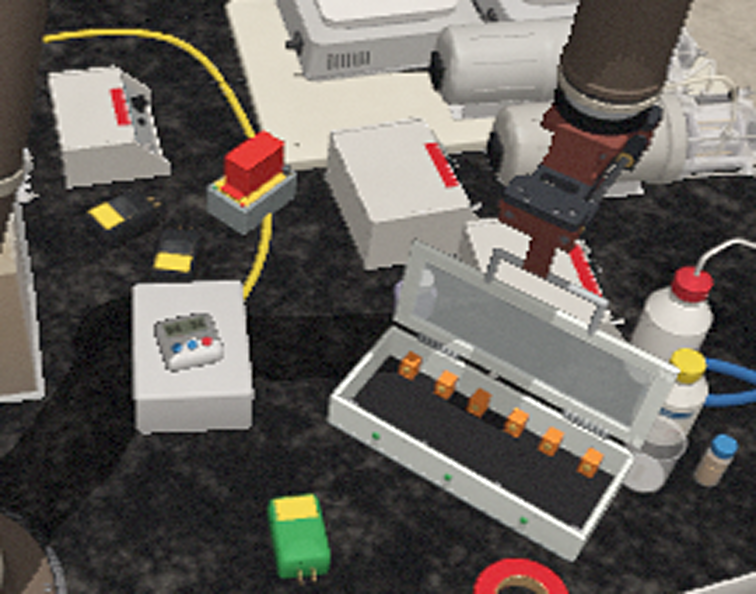

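```bash
python3 plan.py 501,171,200,73,38 501,171,24,73,30
```

```text
grasp pt [ 511.2 -331.4  301.1] phi -0.3 t 7.1333 open 0.0867 F [ 0.4 -0.  -0.6] tilt -1.0
15 [{"x":0.84,"y":-0.02,"z":0.17,"turn":-0.98,"gripper":1},{"x":0.84,"y":0.05,"z":0.17,"turn":-0.98,"gripper":1},{"x":0.83,"y":0.12,"z":0.17,"turn":-0.98,"gripper":1},{"x":0.81,"y":0.19,"z":0.17,"turn":-0.98,"gripper":1},{"x":0.8,"y":0.26,"z":0.17,"turn":-0.98,"gripper":1},{"x":0.77,"y":0.33,"z":0.17,"turn":-0.98,"gripper":1},{"x":0.74,"y":0.39,"z":0.17,"turn":-0.98,"gripper":1},{"x":0.7,"y":0.45,"z":0.17,"turn":-0.98,"gripper":1},{"x":0.66,"y":0.51,"z":0.17,"turn":-0.98,"gripper":1},{"x":0.62,"y":0.57,"z":0.17,"turn":-0.97,"gripper":1},{"x":0.57,"y":0.62,"z":0.17,"turn":-0.98,"gripper":1},{"x":0.51,"y":0.66,"z":0.16,"turn":-0.97,"gripper":1},{"x":0.45,"y":0.7,"z":0.17,"turn":-0.98,"gripper":1},{"x":0.39,"y":0.74,"z":0.16,"turn":-0.97,"gripper":1},{"x":0.33,"y":0.77,"z":0.17,"turn":-0.98,"gripper":1}]
6 [{"x":0.0,"y":0.0,"z":0.73,"turn":0.0,"gripper":1},{"x":0.0,"y":0.0,"z":0.73,"turn":0.0,"gripper":1},{"x":0.0,"y":0.0,"z":0.73,"turn":0.0,"gripper":1},{"x":0.0,"y":0.0,"z":0.74,"turn":0.0,"gripper":1},{"x":0.0,"y":0.0,"z":0.73,"turn":0.0,"gripper":1},{"x":0.0,"y":0.0,"z":0.74,"turn":0.0,"gripper":1}]
```

Call:
drive_tool(
  deltas=[
    {"x": 0.85, "y": 0, "z": 0, "turn": -1, "gripper": 1},
    {"x": 0.85, "y": 0.05, "z": 0, "turn": -1, "gripper": 1},
    {"x": 0.85, "y": 0.1, "z": 0, "turn": -1, "gripper": 1},
    {"x": 0.8, "y": 0.2, "z": 0.2, "turn": -1, "gripper": 1},
    {"x": 0.8, "y": 0.25, "z": 0.2, "turn": -1, "gripper": 1},
    {"x": 0.75, "y": 0.35, "z": 0.2, "turn": -1, "gripper": 1},
    {"x": 0.75, "y": 0.4, "z": 0.2, "turn": -1, "gripper": 1},
    {"x": 0.7, "y": 0.45, "z": 0.2, "turn": -1, "gripper": 1},
    {"x": 0.65, "y": 0.5, "z": 0.2, "turn": -1, "gripper": 1},
    {"x": 0.6, "y": 0.55, "z": 0.2, "turn": -1, "gripper": 1},
    {"x": 0.55, "y": 0.6, "z": 0.2, "turn": -1, "gripper": 1},
    {"x": 0.5, "y": 0.65, "z": 0.2, "turn": -1, "gripper": 1},
    {"x": 0.45, "y": 0.7, "z": 0.2, "turn": -1, "gripper": 1},
    {"x": 0.4, "y": 0.75, "z": 0.2, "turn": -1, "gripper": 1},
    {"x": 0.35, "y": 0.75, "z": 0.2, "turn": -0.65, "gripper": 1},
    {"x": 0, "y": 0, "z": 0, "turn": 0, "gripper": 1},
    {"x": 0, "y": 0, "z": 0, "turn": 0, "gripper": 1},
  ],
)

```text
clock: 8.55
ee_pos: [0.4944, 0.1701, 0.368]
orientation: [0.147, 0.989, -0.001, -0.001]
wrist_force: [-0.7, -0.7, 0.5]
opening: 0.088
grasp_force: 0.0
```

```bash
cat > ad.py <<'E'
from plan import *
for n in ("wrist","side","top"):
    p,d=camera(n); c=get_calibration(n); W=cloud(c,d); W[d==0]=9
    print(n)
    fit(W,"adA",.40,.62,.115,.26,.028,.042)
    fit(W,"adB",.42,.60,.0,.125,.028,.042)
    if n=="wrist": cv2.imwrite("pics/w6.png",p[:,:,::-1])
E
python3 ad.py; python3 plan.py 501,171,200,73,38
```

```text
wrist
adA 2748 c [501. 171.] mean [499. 172.] size [48. 73.] ang 72.5 z 0.037
adB 2683 c [485.  77.] mean [483.  79.] size [73. 49.] ang 26.0 z 0.037
side
adA 258 c [501. 171.] mean [497. 170.] size [50. 75.] ang 72.0 z 0.036
adB 268 c [484.  77.] mean [481.  75.] size [75. 49.] ang 24.6 z 0.037
top
adA 19 c [526. 178.] mean [526. 178.] size [40. 12.] ang 27.7 z 0.036
adB none
grasp pt [495.2 166.8 206.1] phi 72.8 t 8.7 open 0.088 F [-0.  -0.9 -0.4] tilt -1.0
1 [{"x":-0.11,"y":0.14,"z":0.15,"turn":-0.05,"gripper":1}]
```

View pics/w6.png

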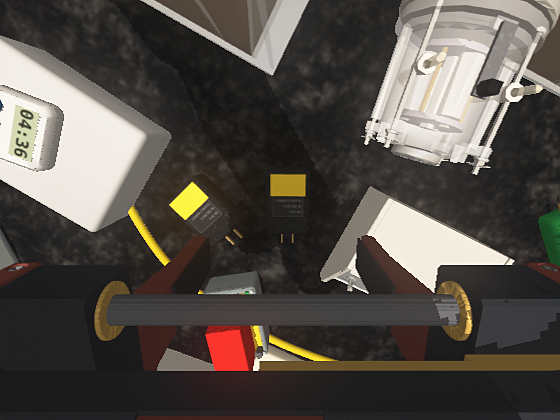

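Call:
drive_tool(
  deltas=[
    {"x": -0.1, "y": 0.15, "z": 0.4, "turn": 0, "gripper": 0.6},
    {"x": 0, "y": 0, "z": 0.8, "turn": 0, "gripper": 0.6},
    {"x": 0, "y": 0, "z": 0.8, "turn": 0, "gripper": 0.6},
    {"x": 0, "y": 0, "z": 0.8, "turn": 0, "gripper": 0.6},
    {"x": 0, "y": 0, "z": 0.8, "turn": 0, "gripper": 0.6},
    {"x": 0, "y": 0, "z": 0.5, "turn": 0, "gripper": 0.6},
    {"x": 0, "y": 0, "z": 0.25, "turn": 0, "gripper": 0.6},
    {"x": 0, "y": 0, "z": 0, "turn": 0, "gripper": 0.6},
    {"x": 0, "y": 0, "z": 0, "turn": 0, "gripper": -0.5},
    {"x": 0, "y": 0, "z": 0, "turn": 0, "gripper": -0.5},
    {"x": 0, "y": 0, "z": 0, "turn": 0, "gripper": -0.5},
    {"x": 0, "y": 0, "z": 0, "turn": 0, "gripper": -0.5},
  ],
  newtons=25,
)

```text
clock: 9.7
ee_pos: [0.5011, 0.173, 0.1965]
orientation: [0.149, 0.989, 0.001, 0.001]
wrist_force: [0.2, -0.3, 5.5]
opening: 0.0497
grasp_force: 25.0
```

```bash
python3 plan.py 501,171,180,73,30  447,-240,220,88.8,38
```

```text
grasp pt [501.5 173.2  33.5] phi 72.9 t 9.7 open 0.0497 F [ 0.2 -0.3  5.5] tilt -1.0
5 [{"x":-0.0,"y":-0.01,"z":-0.73,"turn":-0.0,"gripper":1},{"x":-0.0,"y":-0.01,"z":-0.73,"turn":-0.0,"gripper":1},{"x":-0.0,"y":-0.01,"z":-0.73,"turn":-0.01,"gripper":1},{"x":-0.0,"y":-0.01,"z":-0.74,"turn":-0.0,"gripper":1},{"x":-0.0,"y":-0.02,"z":-0.73,"turn":-0.01,"gripper":1}]
11 [{"x":-0.16,"y":-0.93,"z":-0.09,"turn":-0.29,"gripper":1},{"x":-0.13,"y":-0.93,"z":-0.09,"turn":-0.29,"gripper":1},{"x":-0.11,"y":-0.94,"z":-0.09,"turn":-0.29,"gripper":1},{"x":-0.08,"y":-0.94,"z":-0.09,"turn":-0.29,"gripper":1},{"x":-0.06,"y":-0.94,"z":-0.09,"turn":-0.29,"gripper":1},{"x":-0.04,"y":-0.94,"z":-0.09,"turn":-0.28,"gripper":1},{"x":-0.01,"y":-0.94,"z":-0.09,"turn":-0.29,"gripper":1},{"x":0.01,"y":-0.94,"z":-0.09,"turn":-0.28,"gripper":1},{"x":0.03,"y":-0.94,"z":-0.09,"turn":-0.29,"gripper":1},{"x":0.05,"y":-0.94,"z":-0.1,"turn":-0.28,"gripper":1},{"x":0.08,"y":-0.94,"z":-0.09,"turn":-0.29,"gripper":1}]
```

Call:
drive_tool(
  deltas=[
    {"x": 0, "y": 0, "z": -0.6, "turn": 0, "gripper": -0.5},
    {"x": 0, "y": 0, "z": -0.9, "turn": 0, "gripper": -0.5},
    {"x": 0, "y": 0, "z": -0.9, "turn": 0, "gripper": -0.5},
    {"x": -0.2, "y": -0.7, "z": -0.4, "turn": -0.3, "gripper": -0.5},
    {"x": -0.2, "y": -0.9, "z": 0, "turn": -0.3, "gripper": -0.5},
    {"x": -0.2, "y": -0.9, "z": 0, "turn": -0.3, "gripper": -0.5},
    {"x": -0.2, "y": -0.9, "z": 0, "turn": -0.3, "gripper": -0.5},
    {"x": -0.15, "y": -0.9, "z": 0, "turn": -0.3, "gripper": -0.5},
    {"x": -0.1, "y": -0.9, "z": 0, "turn": -0.3, "gripper": -0.5},
    {"x": 0, "y": -0.9, "z": 0, "turn": -0.3, "gripper": -0.5},
    {"x": 0.1, "y": -0.9, "z": 0, "turn": -0.3, "gripper": -0.5},
    {"x": 0.2, "y": -0.9, "z": 0, "turn": -0.3, "gripper": -0.5},
    {"x": 0.25, "y": -0.9, "z": 0, "turn": -0.3, "gripper": -0.5},
    {"x": 0.3, "y": -0.9, "z": 0, "turn": -0.2, "gripper": -0.5},
    {"x": 0, "y": 0, "z": 0, "turn": 0, "gripper": -0.5},
    {"x": 0, "y": 0, "z": 0, "turn": 0, "gripper": -0.5},
  ],
)

```text
clock: 11.03
ee_pos: [0.4429, -0.2186, 0.3078]
orientation: [0.012, 1.0, -0.0, 0.001]
wrist_force: [-0.2, -0.2, -0.8]
opening: 0.0501
grasp_force: 25.0
```

```bash
python3 - <<'E'
from plan import *
p,d=camera("wrist"); c=get_calibration("wrist"); cv2.imwrite("pics/w7.png",p[:,:,::-1])
W=cloud(c,d)
P,f,s,R=cur(); print(P,f)
# held adapter: points near gripper under grasp
q=W.reshape(-1,3)*1000; 
m=(np.linalg.norm(q[:,:2]-P[:2],axis=1)<70)&(abs(q[:,2]-P[2])<40); print(m.sum(), np.percentile(q[m],[2,50,98],axis=0).round() if m.sum() else '')
E
python3 plan.py 447,-244,120,88.8,30 447,-244,42,88.8,20
```

```text
[ 443.88022709 -216.73656036  144.54652517] 88.78404486802383
12656 [[ 405. -249.  127.]
 [ 432. -216.  148.]
 [ 456. -184.  182.]]
grasp pt [ 443.9 -216.7  144.5] phi 88.8 t 11.0833 open 0.0495 F [ 0.2  0.  -1.2] tilt -1.0
2 [{"x":-0.05,"y":-0.34,"z":0.31,"turn":-0.0,"gripper":1},{"x":-0.04,"y":-0.34,"z":0.3,"turn":-0.0,"gripper":1}]
4 [{"x":-0.0,"y":0.0,"z":0.49,"turn":-0.0,"gripper":1},{"x":-0.0,"y":0.0,"z":0.49,"turn":-0.0,"gripper":1},{"x":-0.0,"y":0.0,"z":0.49,"turn":-0.0,"gripper":1},{"x":-0.0,"y":0.0,"z":0.48,"turn":-0.0,"gripper":1}]
```

View pics/w7.png

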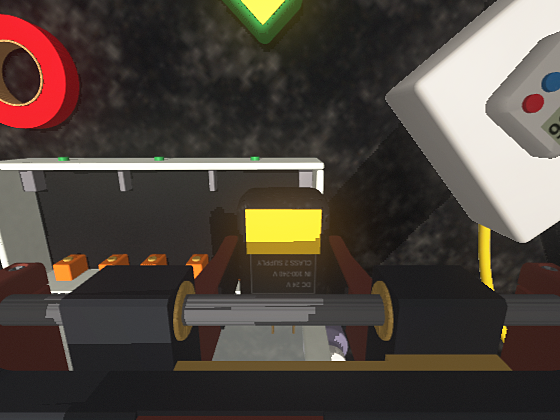

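```bash
python3 - <<'E'
from plan import *
p,d=camera("wrist"); c=get_calibration("wrist"); W=cloud(c,d)*1000
P,f,s,R=cur()
x,y,z=W[...,0],W[...,1],W[...,2]
m=(abs(z-52)<5)&(x<420)&(x>370)
q=W[m]; print("front wall",len(q),np.percentile(q,[2,50,98],axis=0).round(1))
for yy in (-420,-380,-340,-300,-260,-220): 
    k=q[abs(q[:,1]-yy)<8]; print(yy,np.percentile(k[:,0],[2,50,98]).round(1) if len(k) else '')
hsv=cv2.cvtColor(p,cv2.COLOR_RGB2HSV)
y_=(hsv[...,0]>20)&(hsv[...,0]<35)&(hsv[...,1]>120)
a=W[y_&(z>110)&(z<180)]; print("label",len(a),np.percentile(a,[2,50,98],axis=0).round(1))
blk=W[(p.max(2)<70)&(z>120)&(z<175)&(abs(y-P[1])<26)&(x<P[0])]; print("black",np.percentile(blk,[1,50,99],axis=0).round(1))
o=W[(hsv[...,0]>6)&(hsv[...,0]<18)&(hsv[...,1]>160)&(z<45)&(x>450)]; print("orange",len(o),np.percentile(o,[2,50,98],axis=0).round(1))
E
```

```text
front wall 3103 [[ 377.5 -437.    48.5]
 [ 397.4 -286.5   51.9]
 [ 416.1  -68.6   55.7]]
-420 [392.4 395.1 398.3]
-380 [393.3 396.2 399. ]
-340 [394.  396.5 399.8]
-300 [394.8 397.3 400.5]
-260 [395.5 398.5 401.2]
-220 [396.3 398.7 402. ]
label 3402 [[ 411.  -233.4  146.8]
 [ 422.2 -214.9  148. ]
 [ 434.3 -196.4  149.2]]
black [[ 405.6 -241.2  122.7]
 [ 434.3 -217.7  147. ]
 [ 444.1 -190.1  173.5]]
orange 1515 [[ 472.4 -439.2    0.9]
 [ 494.7 -389.8   24.7]
 [ 507.4 -166.3   33.2]]
```

Call:
drive_tool(
  deltas=[
    {"x": -0.05, "y": -0.35, "z": 0, "turn": 0, "gripper": -0.5},
    {"x": -0.05, "y": -0.35, "z": 0, "turn": 0, "gripper": -0.5},
    {"x": 0, "y": 0, "z": 0.5, "turn": 0, "gripper": -0.5},
    {"x": 0, "y": 0, "z": 0.5, "turn": 0, "gripper": -0.5},
    {"x": 0, "y": 0, "z": 0.5, "turn": 0, "gripper": -0.5},
    {"x": 0, "y": 0, "z": 0.4, "turn": 0, "gripper": -0.5},
    {"x": 0, "y": 0, "z": 0, "turn": 0, "gripper": -0.5},
    {"x": 0, "y": 0, "z": 0, "turn": 0, "gripper": -0.5},
  ],
)

```text
clock: 11.8
ee_pos: [0.448, -0.243, 0.2307]
orientation: [0.008, 1.0, 0.0, -0.001]
wrist_force: [0.6, -0.1, -0.8]
opening: 0.0498
grasp_force: 25.0
```

```bash
python3 plan.py 447.5,-244,40,88.8,30
```

```text
grasp pt [ 447.7 -242.8   67.7] phi 89.0 t 11.8 open 0.0498 F [ 0.6 -0.1 -0.8] tilt -1.0
1 [{"x":0.0,"y":-0.03,"z":0.69,"turn":0.05,"gripper":1}]
```

Call:
drive_tool(
  deltas=[
    {"x": 0, "y": 0, "z": 0.35, "turn": 0, "gripper": -0.5},
    {"x": 0, "y": 0, "z": 0.3, "turn": 0, "gripper": -0.5},
    {"x": 0, "y": 0, "z": 0.1, "turn": 0, "gripper": -0.5},
    {"x": 0, "y": 0, "z": 0, "turn": 0, "gripper": -0.5},
    {"x": 0, "y": 0, "z": 0, "turn": 0, "gripper": 0.4},
    {"x": 0, "y": 0, "z": 0, "turn": 0, "gripper": 0.4},
    {"x": 0, "y": 0, "z": -0.8, "turn": 0, "gripper": 0.4},
    {"x": 0, "y": 0, "z": -0.9, "turn": 0, "gripper": 0.4},
    {"x": 0, "y": 0.3, "z": -0.9, "turn": 0, "gripper": 0.6},
    {"x": 0, "y": 0.5, "z": -0.9, "turn": 0, "gripper": 0.6},
    {"x": 0, "y": 0.9, "z": 0, "turn": 0, "gripper": 0.6},
    {"x": 0, "y": 0.9, "z": 0, "turn": 0, "gripper": 0.6},
    {"x": 0, "y": 0, "z": 0, "turn": 0, "gripper": 0.6},
  ],
)

```text
clock: 12.88
ee_pos: [0.45, -0.1344, 0.342]
orientation: [0.006, 1.0, 0.002, 0.001]
wrist_force: [-0.0, 0.9, -0.6]
opening: 0.0702
grasp_force: 0.0
```

```bash
cat > chk.py <<'E'
from plan import *
import math
C=np.array([455.2,-328.]);a=math.radians(-1.1)
for n in ("side","top"):
    p,d=camera(n); c=get_calibration(n); W=cloud(c,d); W[d==0]=9
    print(n)
    fit(W,"adB",.40,.60,.0,.125,.028,.042)
    fit(W,"adA",.40,.62,.125,.26,.028,.042)
    # adapters in chest: top at 42 mm
    fit(W,"left bay",.41,.49,-.29,-.20,.036,.048)
    fit(W,"mid bay",.41,.49,-.37,-.29,.036,.048)
    fit(W,"right bay",.41,.49,-.455,-.37,.036,.048)
    q=W[(abs(W[...,2]-.18)<.006)&(W[...,0]>.4)&(W[...,0]<.6)&(W[...,1]<-.2)&(W[...,1]>-.48)]; print("lid x@.18",len(q),np.median(q,0).round(3))
E
python3 chk.py; python3 plan.py 485,77,160,115.5,38
```

```text
side
adB 266 c [486.  78.] mean [481.  75.] size [79. 49.] ang 24.1 z 0.036
adA 80 c [571. 225.] mean [571. 224.] size [ 14. 102.] ang 47.0 z 0.036
left bay 341 c [ 448. -243.] mean [ 445. -244.] size [48. 76.] ang 89.0 z 0.042
mid bay none
right bay none
lid x@.18 375 [ 0.526 -0.346  0.18 ]
top
adB 72 c [480.  94.] mean [483.  91.] size [85. 30.] ang 7.6 z 0.036
adA 9 c [600. 198.] mean [599. 198.] size [ 8. 16.] ang 41.3 z 0.031
left bay 135 c [ 448. -242.] mean [ 446. -242.] size [45. 74.] ang 88.4 z 0.042
mid bay none
right bay 1 c [ 490. -394.] mean [ 490. -394.] size [0. 0.] ang 0.0 z 0.04
lid x@.18 122 [ 0.526 -0.358  0.179]
grasp pt [ 449.9 -138.9  178.8] phi 89.1 t 12.9833 open 0.0701 F [-1.6 -0.  -0.1] tilt -1.0
6 [{"x":-0.13,"y":0.9,"z":0.08,"turn":-0.88,"gripper":1},{"x":-0.2,"y":0.89,"z":0.08,"turn":-0.88,"gripper":1},{"x":-0.27,"y":0.87,"z":0.08,"turn":-0.88,"gripper":1},{"x":-0.34,"y":0.85,"z":0.08,"turn":-0.88,"gripper":1},{"x":-0.4,"y":0.82,"z":0.07,"turn":-0.88,"gripper":1},{"x":-0.46,"y":0.78,"z":0.08,"turn":-0.87,"gripper":1}]
```

Call:
drive_tool(
  deltas=[
    {"x": -0.15, "y": 0.9, "z": 0, "turn": -0.9, "gripper": 0.6},
    {"x": -0.2, "y": 0.9, "z": 0, "turn": -0.85, "gripper": 0.6},
    {"x": -0.25, "y": 0.85, "z": 0, "turn": -0.9, "gripper": 0.6},
    {"x": -0.35, "y": 0.85, "z": 0, "turn": -0.9, "gripper": 0.6},
    {"x": -0.4, "y": 0.8, "z": 0, "turn": -0.9, "gripper": 0.6},
    {"x": -0.45, "y": 0.8, "z": 0, "turn": -0.8, "gripper": 0.6},
    {"x": 0, "y": 0, "z": 0, "turn": 0, "gripper": 0.6},
    {"x": 0, "y": 0, "z": 0, "turn": 0, "gripper": 0.6},
  ],
)

```text
clock: 13.65
ee_pos: [0.4858, 0.0752, 0.3409]
orientation: [-0.219, 0.976, -0.0, -0.0]
wrist_force: [-1.3, -0.6, -0.8]
opening: 0.0705
grasp_force: 0.0
```

```bash
python3 - <<'E'
from plan import *
p,d=camera("wrist"); c=get_calibration("wrist"); W=cloud(c,d); W[d==0]=9
fit(W,"adB",.40,.60,.0,.125,.028,.042)
E
python3 plan.py 485,77,160,115.5,38
```

```text
adB 3263 c [484.  76.] mean [482.  75.] size [74. 48.] ang 25.5 z 0.037
grasp pt [485.5  73.4 177.9] phi 115.1 t 13.7 open 0.0705 F [-0.4  0.5 -0.1] tilt -1.0
1 [{"x":-0.03,"y":0.09,"z":0.45,"turn":-0.08,"gripper":1}]
```

Call:
drive_tool(
  deltas=[
    {"x": 0, "y": 0.07, "z": 0.6, "turn": 0, "gripper": 0.6},
    {"x": 0, "y": 0, "z": 0.8, "turn": 0, "gripper": 0.6},
    {"x": 0, "y": 0, "z": 0.8, "turn": 0, "gripper": 0.6},
    {"x": 0, "y": 0, "z": 0.8, "turn": 0, "gripper": 0.6},
    {"x": 0, "y": 0, "z": 0.5, "turn": 0, "gripper": 0.6},
    {"x": 0, "y": 0, "z": 0.2, "turn": 0, "gripper": 0.6},
    {"x": 0, "y": 0, "z": 0, "turn": 0, "gripper": 0.6},
    {"x": 0, "y": 0, "z": 0, "turn": 0, "gripper": -0.5},
    {"x": 0, "y": 0, "z": 0, "turn": 0, "gripper": -0.5},
    {"x": 0, "y": 0, "z": 0, "turn": 0, "gripper": -0.5},
    {"x": 0, "y": 0, "z": 0, "turn": 0, "gripper": -0.5},
  ],
)

```text
clock: 14.62
ee_pos: [0.4846, 0.0771, 0.1944]
orientation: [-0.218, 0.976, 0.0, 0.001]
wrist_force: [-0.2, -0.8, 4.4]
opening: 0.0503
grasp_force: 24.9
```

```bash
python3 plan.py 485,77,150,115,30  460,-240,150,88.9,38 446,-330,150,88.9,38
```

```text
grasp pt [485.   77.2  31.4] phi 115.2 t 14.6167 open 0.0503 F [-0.2 -0.8  4.4] tilt -1.0
4 [{"x":0.0,"y":-0.0,"z":-0.74,"turn":0.01,"gripper":1},{"x":0.0,"y":-0.0,"z":-0.74,"turn":0.01,"gripper":1},{"x":0.0,"y":-0.0,"z":-0.74,"turn":0.01,"gripper":1},{"x":0.0,"y":-0.01,"z":-0.75,"turn":0.0,"gripper":1}]
9 [{"x":0.44,"y":-0.77,"z":0.0,"turn":0.58,"gripper":1},{"x":0.4,"y":-0.79,"z":0.0,"turn":0.58,"gripper":1},{"x":0.35,"y":-0.81,"z":0.0,"turn":0.58,"gripper":1},{"x":0.31,"y":-0.82,"z":0.0,"turn":0.58,"gripper":1},{"x":0.27,"y":-0.84,"z":0.0,"turn":0.58,"gripper":1},{"x":0.23,"y":-0.85,"z":0.0,"turn":0.58,"gripper":1},{"x":0.19,"y":-0.86,"z":0.0,"turn":0.58,"gripper":1},{"x":0.14,"y":-0.87,"z":0.0,"turn":0.58,"gripper":1},{"x":0.1,"y":-0.89,"z":0.0,"turn":0.58,"gripper":1}]
3 [{"x":0.1,"y":-0.75,"z":0.0,"turn":0.0,"gripper":1},{"x":0.1,"y":-0.75,"z":0.0,"turn":0.0,"gripper":1},{"x":0.1,"y":-0.75,"z":0.0,"turn":0.0,"gripper":1}]
```

Call:
drive_tool(
  deltas=[
    {"x": 0, "y": 0, "z": -0.7, "turn": 0, "gripper": -0.5},
    {"x": 0, "y": 0, "z": -0.9, "turn": 0, "gripper": -0.5},
    {"x": 0, "y": 0, "z": -0.9, "turn": 0, "gripper": -0.5},
    {"x": 0.4, "y": -0.7, "z": -0.4, "turn": 0.6, "gripper": -0.5},
    {"x": 0.4, "y": -0.8, "z": 0, "turn": 0.6, "gripper": -0.5},
    {"x": 0.35, "y": -0.8, "z": 0, "turn": 0.6, "gripper": -0.5},
    {"x": 0.3, "y": -0.8, "z": 0, "turn": 0.6, "gripper": -0.5},
    {"x": 0.25, "y": -0.85, "z": 0, "turn": 0.6, "gripper": -0.5},
    {"x": 0.25, "y": -0.85, "z": 0, "turn": 0.6, "gripper": -0.5},
    {"x": 0.2, "y": -0.85, "z": 0, "turn": 0.55, "gripper": -0.5},
    {"x": 0.15, "y": -0.9, "z": 0, "turn": 0.55, "gripper": -0.5},
    {"x": 0.1, "y": -0.9, "z": 0, "turn": 0.5, "gripper": -0.5},
    {"x": 0.1, "y": -0.8, "z": 0, "turn": 0, "gripper": -0.5},
    {"x": 0.1, "y": -0.8, "z": 0, "turn": 0, "gripper": -0.5},
    {"x": 0.1, "y": -0.7, "z": 0, "turn": 0, "gripper": -0.5},
    {"x": 0, "y": 0, "z": 0, "turn": 0, "gripper": -0.5},
    {"x": 0, "y": 0, "z": 0, "turn": 0, "gripper": -0.5},
  ],
)

```text
clock: 16.03
ee_pos: [0.4435, -0.3307, 0.3095]
orientation: [0.009, 1.0, -0.0, 0.0]
wrist_force: [1.0, 1.0, -1.1]
opening: 0.0496
grasp_force: 24.9
```

```bash
python3 - <<'E'
from plan import *
p,d=camera("wrist"); c=get_calibration("wrist"); W=cloud(c,d)*1000
P,f,s,R=cur(); x,y,z=W[...,0],W[...,1],W[...,2]
hsv=cv2.cvtColor(p,cv2.COLOR_RGB2HSV)
a=W[(hsv[...,0]>20)&(hsv[...,0]<35)&(hsv[...,1]>120)&(z>110)&(z<180)]; print("label",len(a),np.percentile(a,[2,50,98],axis=0).round(1))
blk=W[(p.max(2)<70)&(z>120)&(z<175)&(abs(y-P[1])<26)&(x<P[0])]; print("black",np.percentile(blk,[1,50,99],axis=0).round(1))
E
python3 plan.py 446,-328,150,88.9,38; python3 chk.py
```

```text
label 3577 [[ 411.6 -347.1  150.6]
 [ 423.3 -328.6  152. ]
 [ 435.5 -309.9  153.2]]
black [[ 433.1 -354.5  159.8]
 [ 439.7 -353.7  169.6]
 [ 444.  -303.7  174.9]]
grasp pt [ 444.1 -329.1  146.3] phi 89.1 t 16.0833 open 0.0498 F [-0.7  0.3 -1.3] tilt -1.0
1 [{"x":-0.05,"y":0.03,"z":-0.09,"turn":0.04,"gripper":1}]
side
adB 55 c [581.  72.] mean [581.  69.] size [23. 67.] ang 9.3 z 0.035
adA 82 c [571. 226.] mean [570. 226.] size [ 11. 101.] ang 48.1 z 0.035
left bay 346 c [ 448. -244.] mean [ 445. -245.] size [49. 75.] ang 88.3 z 0.042
mid bay none
right bay none
lid x@.18 160 [ 0.525 -0.418  0.18 ]
top
adB 13 c [583.  68.] mean [582.  69.] size [16. 16.] ang 54.4 z 0.036
adA 13 c [574. 217.] mean [575. 219.] size [10. 30.] ang 40.7 z 0.037
left bay 138 c [ 448. -242.] mean [ 447. -242.] size [44. 74.] ang 87.7 z 0.042
mid bay 1 c [ 488. -306.] mean [ 488. -306.] size [0. 0.] ang 0.0 z 0.038
right bay 4 c [ 487. -434.] mean [ 487. -436.] size [8. 6.] ang 82.9 z 0.038
lid x@.18 60 [ 0.526 -0.298  0.178]
```

Call:
drive_tool(
  deltas=[
    {"x": -0.05, "y": 0.02, "z": 0.4, "turn": 0, "gripper": -0.5},
    {"x": 0, "y": 0, "z": 0.5, "turn": 0, "gripper": -0.5},
    {"x": 0, "y": 0, "z": 0.5, "turn": 0, "gripper": -0.5},
    {"x": 0, "y": 0, "z": 0.5, "turn": 0, "gripper": -0.5},
    {"x": 0, "y": 0, "z": 0.4, "turn": 0, "gripper": -0.5},
    {"x": 0, "y": 0, "z": 0.3, "turn": 0, "gripper": -0.5},
    {"x": 0, "y": 0, "z": 0.12, "turn": 0, "gripper": -0.5},
    {"x": 0, "y": 0, "z": 0, "turn": 0, "gripper": -0.5},
    {"x": 0, "y": 0, "z": 0, "turn": 0, "gripper": 0.4},
    {"x": 0, "y": 0, "z": 0, "turn": 0, "gripper": 0.4},
    {"x": 0, "y": 0, "z": -0.8, "turn": 0, "gripper": 0.4},
    {"x": 0, "y": 0, "z": -0.9, "turn": 0, "gripper": 0.4},
    {"x": 0.5, "y": 0, "z": -0.9, "turn": 0, "gripper": 0.4},
    {"x": 0.8, "y": 0, "z": -0.5, "turn": 0, "gripper": 0},
    {"x": 0.8, "y": 0, "z": 0, "turn": 0, "gripper": 0},
    {"x": 0, "y": 0, "z": 0, "turn": 0, "gripper": 0},
  ],
)

```text
clock: 17.52
ee_pos: [0.3572, -0.328, 0.3259]
orientation: [0.01, 1.0, 0.0, 0.001]
wrist_force: [-0.5, -0.7, -0.4]
opening: 0.0455
grasp_force: 0.0
```

```bash
python3 chk.py; python3 plan.py; python3 - <<'E'
from h import *
p,d=camera("top"); cv2.imwrite("pics/t8.png",cv2.resize(p[150:360,60:480],None,fx=1.9,fy=2,interpolation=cv2.INTER_CUBIC)[:,:,::-1])
for n in ("side","top"):
    camera(n); c=get_calibration(n)
    for r in pinpoint(n,"adapter_1"): print(n,round(r["score"],2),np.round(r["centre"]),onplane(c,*r["centre"],0).round(2))
E
```

```text
side
adB 32 c [582.  50.] mean [583.  49.] size [18. 33.] ang 36.3 z 0.035
adA 75 c [573. 222.] mean [572. 224.] size [12. 95.] ang 45.4 z 0.034
left bay 204 c [ 435. -243.] mean [ 431. -242.] size [49. 50.] ang 89.0 z 0.042
mid bay 193 c [ 438. -327.] mean [ 432. -325.] size [48. 55.] ang 88.9 z 0.042
right bay none
lid x@.18 233 [ 0.525 -0.393  0.18 ]
top
adB 16 c [581.  60.] mean [578.  61.] size [11. 29.] ang 4.3 z 0.035
adA 7 c [600. 200.] mean [600. 200.] size [ 5. 18.] ang 65.4 z 0.034
left bay 134 c [ 448. -242.] mean [ 448. -244.] size [44. 74.] ang 88.3 z 0.042
mid bay 99 c [ 448. -325.] mean [ 443. -326.] size [49. 74.] ang 88.9 z 0.042
right bay 1 c [ 484. -430.] mean [ 484. -430.] size [0. 0.] ang 0.0 z 0.037
lid x@.18 112 [ 0.526 -0.287  0.18 ]
grasp pt [ 362.  -327.3  162.2] phi 89.1 t 17.6167 open 0.0441 F [1.4 0.6 0.2] tilt -1.0
side 0.7 [305. 314.] [ 0.25 -0.24  0.  ]
side 0.61 [369. 276.] [ 0.46 -0.33  0.  ]
side 0.53 [344. 264.] [ 0.45 -0.25  0.  ]
top 0.72 [351. 272.] [ 0.24 -0.23  0.  ]
top 0.62 [352. 228.] [ 0.45 -0.24  0.  ]
top 0.47 [370. 226.] [ 0.47 -0.31  0.  ]
top 0.47 [179. 187.] [0.64 0.49 0.  ]
```

View pics/t8.png

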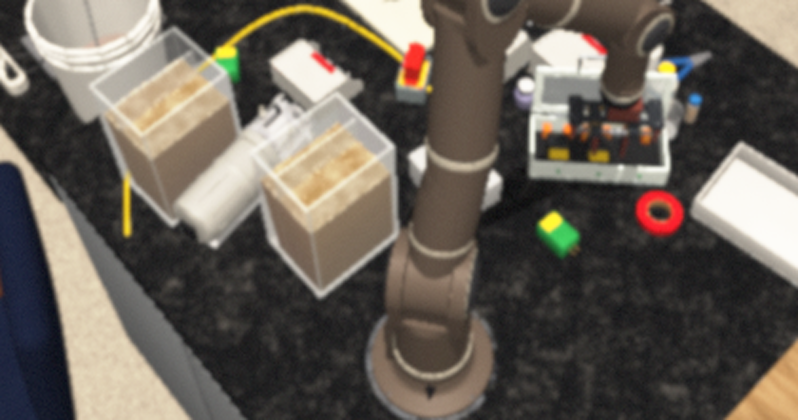

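```bash
python3 plan.py 370,-328,300,60,30 529,-328,300,-1,38
```

```text
grasp pt [ 363.2 -327.   160.9] phi 89.2 t 17.8667 open 0.0438 F [-0.2  0.3 -1.2] tilt -1.0
6 [{"x":-0.03,"y":-0.0,"z":-0.58,"turn":0.97,"gripper":1},{"x":-0.03,"y":-0.0,"z":-0.58,"turn":0.98,"gripper":1},{"x":-0.03,"y":-0.0,"z":-0.58,"turn":0.97,"gripper":1},{"x":-0.03,"y":0.0,"z":-0.58,"turn":0.98,"gripper":1},{"x":-0.03,"y":0.01,"z":-0.58,"turn":0.97,"gripper":1},{"x":-0.02,"y":0.0,"z":-0.58,"turn":0.98,"gripper":1}]
13 [{"x":-0.26,"y":0.15,"z":0.0,"turn":0.94,"gripper":1},{"x":-0.25,"y":0.17,"z":0.0,"turn":0.94,"gripper":1},{"x":-0.24,"y":0.2,"z":0.0,"turn":0.94,"gripper":1},{"x":-0.22,"y":0.21,"z":0.0,"turn":0.94,"gripper":1},{"x":-0.2,"y":0.23,"z":0.0,"turn":0.94,"gripper":1},{"x":-0.18,"y":0.25,"z":0.0,"turn":0.94,"gripper":1},{"x":-0.16,"y":0.26,"z":0.0,"turn":0.94,"gripper":1},{"x":-0.14,"y":0.27,"z":0.0,"turn":0.94,"gripper":1},{"x":-0.12,"y":0.28,"z":0.0,"turn":0.94,"gripper":1},{"x":-0.09,"y":0.29,"z":0.0,"turn":0.93,"gripper":1},{"x":-0.07,"y":0.3,"z":0.0,"turn":0.94,"gripper":1},{"x":-0.04,"y":0.31,"z":0.0,"turn":0.93,"gripper":1},{"x":-0.02,"y":0.31,"z":0.0,"turn":0.94,"gripper":1}]
```

Call:
drive_tool(
  deltas=[
    {"x": 0, "y": 0, "z": -0.6, "turn": 1, "gripper": 0},
    {"x": 0, "y": 0, "z": -0.6, "turn": 1, "gripper": 0},
    {"x": 0, "y": 0, "z": -0.6, "turn": 1, "gripper": 0},
    {"x": 0, "y": 0, "z": -0.6, "turn": 1, "gripper": 0},
    {"x": 0, "y": 0, "z": -0.6, "turn": 1, "gripper": 0},
    {"x": 0, "y": 0, "z": -0.6, "turn": 0.9, "gripper": 0},
    {"x": -0.25, "y": 0.15, "z": 0, "turn": 0.95, "gripper": 0},
    {"x": -0.25, "y": 0.15, "z": 0, "turn": 0.95, "gripper": 0},
    {"x": -0.25, "y": 0.2, "z": 0, "turn": 0.95, "gripper": 0},
    {"x": -0.2, "y": 0.2, "z": 0, "turn": 0.95, "gripper": 0},
    {"x": -0.2, "y": 0.25, "z": 0, "turn": 0.95, "gripper": 0},
    {"x": -0.2, "y": 0.25, "z": 0, "turn": 0.95, "gripper": 0},
    {"x": -0.15, "y": 0.25, "z": 0, "turn": 0.95, "gripper": 0},
    {"x": -0.15, "y": 0.3, "z": 0, "turn": 0.95, "gripper": 0},
    {"x": -0.1, "y": 0.3, "z": 0, "turn": 0.95, "gripper": 0},
    {"x": -0.1, "y": 0.3, "z": 0, "turn": 0.95, "gripper": 0},
    {"x": -0.05, "y": 0.3, "z": 0, "turn": 0.95, "gripper": 0},
    {"x": -0.05, "y": 0.3, "z": 0, "turn": 0.95, "gripper": 0},
    {"x": 0, "y": 0.3, "z": 0, "turn": 0.7, "gripper": 0},
    {"x": 0, "y": 0, "z": 0, "turn": 0, "gripper": 0},
  ],
)

```text
clock: 19.53
ee_pos: [0.5251, -0.3257, 0.4669]
orientation: [0.712, 0.702, -0.001, -0.0]
wrist_force: [-0.8, 0.4, -0.1]
opening: 0.0439
grasp_force: 0.0
```

```bash
python3 plan.py 529,-328,216,-1,40; python3 - <<'E'
from h import *
p,d=camera("side"); c=get_calibration("side"); W=cloud(c,d)
q=W[(W[...,2]>.19)&(W[...,2]<.225)&(W[...,0]>.45)&(W[...,0]<.6)&(W[...,1]<-.2)&(W[...,1]>-.45)]
for y in np.arange(-.39,-.26,.01):
    k=q[abs(q[:,1]-y)<.005]; print(round(y,2),len(k),np.percentile(k,[5,50,95],axis=0)[:,[0,2]].round(3).tolist() if len(k) else '')
E
```

```text
grasp pt [ 524.8 -325.7  303.9] phi -0.8 t 19.5333 open 0.0439 F [-0.8  0.4 -0.1] tilt -1.0
3 [{"x":-0.02,"y":0.04,"z":0.73,"turn":0.01,"gripper":1},{"x":-0.02,"y":0.03,"z":0.73,"turn":0.02,"gripper":1},{"x":-0.02,"y":0.04,"z":0.74,"turn":0.01,"gripper":1}]
-0.39 18 [[0.522, 0.193], [0.527, 0.207], [0.53, 0.222]]
-0.38 29 [[0.523, 0.193], [0.527, 0.214], [0.533, 0.22]]
-0.37 14 [[0.526, 0.215], [0.528, 0.22], [0.531, 0.224]]
-0.36 14 [[0.526, 0.216], [0.529, 0.22], [0.534, 0.223]]
-0.35 14 [[0.528, 0.214], [0.529, 0.219], [0.532, 0.224]]
-0.34 14 [[0.527, 0.215], [0.53, 0.22], [0.534, 0.222]]
-0.33 13 [[0.526, 0.216], [0.528, 0.22], [0.533, 0.223]]
-0.32 13 [[0.526, 0.216], [0.53, 0.221], [0.533, 0.224]]
-0.31 13 [[0.527, 0.213], [0.53, 0.221], [0.534, 0.222]]
-0.3 15 [[0.527, 0.216], [0.53, 0.219], [0.533, 0.224]]
-0.29 13 [[0.528, 0.215], [0.53, 0.219], [0.535, 0.224]]
-0.28 28 [[0.525, 0.191], [0.529, 0.213], [0.534, 0.222]]
-0.27 17 [[0.525, 0.194], [0.53, 0.206], [0.533, 0.221]]
```

Call:
drive_tool(
  deltas=[
    {"x": 0, "y": 0.1, "z": 0.7, "turn": 0, "gripper": 0},
    {"x": 0, "y": 0.03, "z": 0.7, "turn": 0, "gripper": 0},
    {"x": 0, "y": 0, "z": 0.72, "turn": 0, "gripper": 0},
    {"x": 0, "y": 0, "z": 0, "turn": 0, "gripper": -0.4},
    {"x": 0, "y": 0, "z": 0, "turn": 0, "gripper": -1},
    {"x": 0, "y": 0, "z": 0, "turn": 0, "gripper": -1},
    {"x": 0, "y": 0, "z": 0, "turn": 0, "gripper": -1},
  ],
  newtons=8,
)

```text
clock: 20.17
ee_pos: [0.5273, -0.328, 0.3855]
orientation: [0.712, 0.702, 0.0, 0.001]
wrist_force: [-0.8, -0.3, 0.0]
opening: 0.0208
grasp_force: 0.0
```

```bash
python3 plan.py;python3 - <<'E'
import numpy as np
p=None
for t in np.linspace(1.65,.05,17):
    q=np.array([516-161*np.cos(t),56+161*np.sin(t)])
    if p is not None: d=q-p; print(t.round(2),"y",(d[0]/40).round(2),"z",(-d[1]/40).round(2),q.round())
    p=q
E
```

```text
grasp pt [ 527.6 -328.2  222.5] phi -0.8 t 20.1667 open 0.0208 F [-0.8 -0.3  0. ] tilt -1.0
1.55 y -0.4 z -0.01 [513. 217.]
1.45 y -0.4 z 0.03 [497. 216.]
1.35 y -0.4 z 0.07 [481. 213.]
1.25 y -0.39 z 0.11 [465. 209.]
1.15 y -0.37 z 0.15 [450. 203.]
1.05 y -0.36 z 0.18 [436. 196.]
0.95 y -0.34 z 0.22 [422. 187.]
0.85 y -0.32 z 0.25 [410. 177.]
0.75 y -0.29 z 0.28 [398. 166.]
0.65 y -0.26 z 0.31 [388. 153.]
0.55 y -0.23 z 0.33 [379. 140.]
0.45 y -0.19 z 0.35 [371. 126.]
0.35 y -0.16 z 0.37 [365. 111.]
0.25 y -0.12 z 0.38 [360.  96.]
0.15 y -0.08 z 0.39 [357.  80.]
0.05 y -0.04 z 0.4 [355.  64.]
```

Call:
drive_tool(
  deltas=[
    {"x": 0, "y": -0.3, "z": 0, "turn": 0, "gripper": -0.66},
    {"x": 0, "y": -0.4, "z": 0.03, "turn": 0, "gripper": -0.66},
    {"x": 0, "y": -0.4, "z": 0.07, "turn": 0, "gripper": -0.66},
    {"x": 0, "y": -0.39, "z": 0.11, "turn": 0, "gripper": -0.66},
    {"x": 0, "y": -0.37, "z": 0.15, "turn": 0, "gripper": -0.66},
    {"x": 0, "y": -0.36, "z": 0.18, "turn": 0, "gripper": -0.66},
    {"x": 0, "y": -0.34, "z": 0.22, "turn": 0, "gripper": -0.66},
    {"x": 0, "y": 0, "z": 0, "turn": 0, "gripper": -0.66},
  ],
)

```text
clock: 20.83
ee_pos: [0.4223, -0.3264, 0.3535]
orientation: [0.713, 0.701, 0.0, -0.0]
wrist_force: [-1.0, -0.1, -0.2]
opening: 0.0151
grasp_force: 0.1
```

```bash
python3 plan.py;python3 chk.py | grep -v ad; python3 - <<'E'
from h import *
p,d=camera("side"); c=get_calibration("side")
for r in pinpoint("side","lid_handle")[:2]: print(r, onplane(c,*r["centre"],.19))
E
```

```text
grasp pt [ 422.4 -326.2  190.5] phi -1.0 t 20.8333 open 0.0151 F [-1.  -0.1 -0.2] tilt -1.0
side
left bay 347 c [ 447. -244.] mean [ 445. -244.] size [49. 74.] ang 87.8 z 0.042
mid bay 373 c [ 447. -327.] mean [ 444. -327.] size [73. 49.] ang 0.3 z 0.042
right bay none
lid x@.18 41 [ 0.417 -0.364  0.184]
top
left bay 147 c [ 450. -242.] mean [ 448. -243.] size [45. 78.] ang 88.2 z 0.042
mid bay 140 c [ 448. -325.] mean [ 447. -325.] size [74. 48.] ang 2.0 z 0.042
right bay 1 c [ 487. -386.] mean [ 487. -386.] size [0. 0.] ang 0.0 z 0.037
lid x@.18 11 [ 0.423 -0.286  0.184]
{'centre': [371.5, 245.5], 'score': 0.68} [ 0.41709521 -0.32125787  0.19      ]
{'centre': [398.9, 290.1], 'score': 0.15} [ 0.33769854 -0.43447488  0.19      ]
```

The bar sits in the cage and the adapters have stayed put, so I carry on down.

Call:
drive_tool(
  deltas=[
    {"x": 0, "y": -0.32, "z": 0.25, "turn": 0, "gripper": -0.66},
    {"x": 0, "y": -0.29, "z": 0.28, "turn": 0, "gripper": -0.66},
    {"x": 0, "y": -0.26, "z": 0.31, "turn": 0, "gripper": -0.66},
    {"x": 0, "y": -0.23, "z": 0.33, "turn": 0, "gripper": -0.66},
    {"x": 0, "y": -0.19, "z": 0.35, "turn": 0, "gripper": -0.66},
    {"x": 0, "y": -0.16, "z": 0.37, "turn": 0, "gripper": -0.66},
    {"x": 0, "y": -0.12, "z": 0.38, "turn": 0, "gripper": -0.66},
    {"x": 0, "y": -0.08, "z": 0.39, "turn": 0, "gripper": -0.66},
    {"x": 0, "y": -0.04, "z": 0.4, "turn": 0, "gripper": -0.66},
    {"x": 0, "y": 0, "z": 0, "turn": 0, "gripper": -0.66},
    {"x": 0, "y": 0, "z": 0, "turn": 0, "gripper": -0.35},
    {"x": 0, "y": 0, "z": 0, "turn": 0, "gripper": -0.35},
    {"x": 0, "y": 0, "z": -0.6, "turn": 0, "gripper": -0.35},
    {"x": 0, "y": 0, "z": -0.9, "turn": 0, "gripper": -0.35},
    {"x": 0, "y": 0, "z": -0.9, "turn": 0, "gripper": -0.35},
    {"x": 0, "y": 0, "z": -0.9, "turn": 0, "gripper": -0.35},
    {"x": 0, "y": 0, "z": 0, "turn": 0, "gripper": -0.35},
  ],
)

```text
clock: 22.45
ee_pos: [0.3581, -0.327, 0.3693]
orientation: [0.713, 0.702, 0.002, 0.005]
wrist_force: [1.2, -1.0, -0.2]
opening: 0.0292
grasp_force: 0.0
```

```bash
python3 plan.py; python3 - <<'E'
from h import *
for n in ("side","top"):
    p,d=camera(n); c=get_calibration(n); W=cloud(c,d)
    for x in (.40,.45,.50):
        q=W[(abs(W[...,0]-x)<.008)&(W[...,1]<-.2)&(W[...,1]>-.46)&(W[...,2]<.12)]; print(n,x,len(q),np.percentile(q[:,2],[5,25,50,75,95]).round(3))
    W[d==0]=9
    fit(W,"boxtop",.57,.72,-.02,.14,.040,.052); fit(W,"cover",.57,.75,-.02,.14,.058,.12); fit(W,"covertop",.57,.75,-.02,.14,.088,.12)
E
```

```text
grasp pt [ 359.6 -327.8  206.3] phi -0.9 t 22.45 open 0.0292 F [ 1.2 -1.  -0.2] tilt -1.0
side 0.4 1279 [0.004 0.023 0.045 0.059 0.062]
side 0.45 290 [0.055 0.057 0.058 0.06  0.062]
side 0.5 306 [0.055 0.058 0.06  0.061 0.063]
boxtop 188 c [625.  70.] mean [607.  60.] size [67. 98.] ang 83.1 z 0.046
cover 318 c [629.  67.] mean [623.  64.] size [40. 71.] ang 83.7 z 0.092
covertop 181 c [629.  67.] mean [628.  67.] size [40. 70.] ang 82.8 z 0.095
top 0.4 587 [-0.003  0.02   0.043  0.058  0.066]
top 0.45 149 [0.05  0.055 0.059 0.061 0.066]
top 0.5 158 [0.051 0.056 0.059 0.063 0.069]
boxtop 36 c [592.  90.] mean [592.  89.] size [32. 29.] ang 3.2 z 0.045
cover 53 c [626.  87.] mean [611.  84.] size [70. 17.] ang 6.9 z 0.09
covertop 30 c [625.  86.] mean [618.  84.] size [69. 12.] ang 2.6 z 0.096
```

```bash
python3 plan.py 360,-328,250,-1,40 616,70,230,83,38
```

```text
grasp pt [ 358.7 -325.2  201.8] phi -0.8 t 22.55 open 0.0286 F [-0.3  0.9 -1. ] tilt -1.0
2 [{"x":-0.03,"y":0.02,"z":-0.6,"turn":0.02,"gripper":1},{"x":-0.04,"y":0.01,"z":-0.61,"turn":0.02,"gripper":1}]
17 [{"x":0.59,"y":0.37,"z":0.03,"turn":-0.99,"gripper":1},{"x":0.56,"y":0.42,"z":0.03,"turn":-0.99,"gripper":1},{"x":0.52,"y":0.46,"z":0.03,"turn":-0.99,"gripper":1},{"x":0.48,"y":0.51,"z":0.03,"turn":-0.99,"gripper":1},{"x":0.43,"y":0.54,"z":0.03,"turn":-0.99,"gripper":1},{"x":0.38,"y":0.58,"z":0.03,"turn":-0.99,"gripper":1},{"x":0.33,"y":0.61,"z":0.03,"turn":-0.99,"gripper":1},{"x":0.28,"y":0.64,"z":0.03,"turn":-0.99,"gripper":1},{"x":0.22,"y":0.66,"z":0.03,"turn":-0.99,"gripper":1},{"x":0.17,"y":0.68,"z":0.03,"turn":-0.99,"gripper":1},{"x":0.11,"y":0.69,"z":0.03,"turn":-0.99,"gripper":1},{"x":0.05,"y":0.69,"z":0.03,"turn":-0.98,"gripper":1},{"x":-0.01,"y":0.7,"z":0.03,"turn":-0.99,"gripper":1},{"x":-0.08,"y":0.69,"z":0.03,"turn":-0.98,"gripper":1},{"x":-0.13,"y":0.68,"z":0.03,"turn":-0.99,"gripper":1},{"x":-0.19,"y":0.67,"z":0.03,"turn":-0.98,"gripper":1},{"x":-0.25,"y":0.65,"z":0.02,"turn":-0.99,"gripper":1}]
```

Call:
drive_tool(
  deltas=[
    {"x": 0, "y": 0, "z": -0.6, "turn": 0, "gripper": 0},
    {"x": 0, "y": 0, "z": -0.6, "turn": 0, "gripper": 0.5},
    {"x": 0.6, "y": 0.35, "z": 0, "turn": -1, "gripper": 0.5},
    {"x": 0.55, "y": 0.4, "z": 0, "turn": -1, "gripper": 0.5},
    {"x": 0.5, "y": 0.45, "z": 0, "turn": -1, "gripper": 0.5},
    {"x": 0.5, "y": 0.5, "z": 0, "turn": -1, "gripper": 0.5},
    {"x": 0.45, "y": 0.55, "z": 0, "turn": -1, "gripper": 0.5},
    {"x": 0.4, "y": 0.6, "z": 0, "turn": -1, "gripper": 0.5},
    {"x": 0.35, "y": 0.6, "z": 0, "turn": -1, "gripper": 0.5},
    {"x": 0.3, "y": 0.65, "z": 0, "turn": -1, "gripper": 0.5},
    {"x": 0.2, "y": 0.65, "z": 0, "turn": -1, "gripper": 0.5},
    {"x": 0.15, "y": 0.7, "z": 0, "turn": -1, "gripper": 0.5},
    {"x": 0.1, "y": 0.7, "z": 0, "turn": -1, "gripper": 0.5},
    {"x": 0.05, "y": 0.7, "z": 0, "turn": -1, "gripper": 0.5},
    {"x": 0, "y": 0.7, "z": 0, "turn": -1, "gripper": 0.5},
    {"x": -0.1, "y": 0.7, "z": 0, "turn": -1, "gripper": 0.5},
    {"x": -0.15, "y": 0.7, "z": 0, "turn": -1, "gripper": 0.5},
    {"x": -0.2, "y": 0.65, "z": 0, "turn": -1, "gripper": 0.5},
    {"x": -0.25, "y": 0.65, "z": 0, "turn": -0.8, "gripper": 0.5},
    {"x": 0, "y": 0, "z": 0, "turn": 0, "gripper": 0.5},
  ],
)

```text
clock: 24.22
ee_pos: [0.6119, 0.0844, 0.4085]
orientation: [0.054, 0.999, 0.001, -0.001]
wrist_force: [0.1, -0.1, -1.2]
opening: 0.0659
grasp_force: 0.0
```

```bash
python3 plan.py 616,69.5,120,83,40; python3 - <<'E'
from h import *
for n in ("wrist","side"):
    p,d=camera(n); c=get_calibration(n); W=cloud(c,d); W[d==0]=9
    print(n)
    fit(W,"boxtop",.54,.72,-.02,.14,.040,.050); fit(W,"covertop",.57,.75,-.02,.14,.088,.12)
    hsv=cv2.cvtColor(p,cv2.COLOR_RGB2HSV)
    red=((hsv[...,0]<6)|(hsv[...,0]>174))&(hsv[...,1]>150)
    W2=W.copy(); W2[~red]=9
    fit(W2,"red top",.5,.75,-.05,.15,.088,.102); fit(W2,"red all",.5,.75,-.05,.15,.04,.102)
E
```

```text
grasp pt [611.6  84.8 245.5] phi 83.8 t 24.2167 open 0.0659 F [ 0.1 -0.1 -1.2] tilt -1.0
4 [{"x":-0.04,"y":-0.09,"z":0.78,"turn":0.04,"gripper":1},{"x":-0.04,"y":-0.09,"z":0.79,"turn":0.04,"gripper":1},{"x":-0.04,"y":-0.09,"z":0.78,"turn":0.04,"gripper":1},{"x":-0.03,"y":-0.1,"z":0.79,"turn":0.04,"gripper":1}]
wrist
boxtop 1552 c [625.  66.] mean [612.  70.] size [63. 96.] ang 81.6 z 0.046
covertop 2107 c [629.  66.] mean [627.  66.] size [35. 68.] ang 82.0 z 0.096
red top 2056 c [628.  66.] mean [627.  66.] size [35. 68.] ang 82.0 z 0.096
red all 2470 c [623.  66.] mean [621.  67.] size [35. 79.] ang 81.8 z 0.095
side
boxtop 172 c [625.  68.] mean [609.  58.] size [67. 99.] ang 80.1 z 0.046
covertop 186 c [629.  69.] mean [627.  67.] size [39. 73.] ang 81.0 z 0.095
red top 178 c [627.  69.] mean [626.  68.] size [39. 69.] ang 81.7 z 0.095
red all 348 c [624.  69.] mean [619.  65.] size [40. 77.] ang 78.5 z 0.089
```

```bash
python3 plan.py 616,67.3,150,81.9,38; python3 - <<'E'
import numpy as np
p=None
for t in np.linspace(0,1.6,15):
    a=.351+t; q=47.9*np.array([-np.cos(a),np.sin(a)])
    if p is not None: d=q-p; print(t.round(2),"x",(-d[0]/40).round(2),"z",(-d[1]/40).round(2))
    p=q
E
```

```text
grasp pt [610.   79.2 246. ] phi 83.2 t 24.3167 open 0.0658 F [ 0.  -1.  -0.1] tilt -1.0
3 [{"x":-0.06,"y":-0.09,"z":0.8,"turn":0.09,"gripper":1},{"x":-0.06,"y":-0.09,"z":0.8,"turn":0.09,"gripper":1},{"x":-0.07,"y":-0.1,"z":0.8,"turn":0.09,"gripper":1}]
0.11 x -0.05 z -0.13
0.23 x -0.07 z -0.12
0.34 x -0.08 z -0.11
0.46 x -0.09 z -0.1
0.57 x -0.1 z -0.09
0.69 x -0.11 z -0.08
0.8 x -0.12 z -0.06
0.91 x -0.13 z -0.05
1.03 x -0.13 z -0.03
1.14 x -0.14 z -0.02
1.26 x -0.14 z -0.0
1.37 x -0.14 z 0.01
1.49 x -0.13 z 0.03
1.6 x -0.13 z 0.04
```

Call:
drive_tool(
  deltas=[
    {"x": -0.06, "y": -0.1, "z": 0.8, "turn": 0.1, "gripper": 0.5},
    {"x": -0.06, "y": -0.1, "z": 0.8, "turn": 0.1, "gripper": 0.5},
    {"x": -0.06, "y": -0.1, "z": 0.8, "turn": 0.1, "gripper": 0.5},
    {"x": 0, "y": 0, "z": 0, "turn": 0, "gripper": 0.5},
    {"x": 0, "y": 0, "z": 0, "turn": 0, "gripper": 0.5},
  ],
)

```text
clock: 24.73
ee_pos: [0.6152, 0.0641, 0.3136]
orientation: [0.074, 0.997, -0.001, -0.002]
wrist_force: [0.2, 0.4, 1.1]
opening: 0.0658
grasp_force: 0.0
```

```bash
python3 plan.py 616,67.3,72,81.9,38
```

```text
grasp pt [614.6  63.8 150.6] phi 81.5 t 24.7333 open 0.0658 F [0.2 0.4 1.1] tilt -1.0
3 [{"x":-0.01,"y":0.03,"z":0.65,"turn":-0.03,"gripper":1},{"x":-0.01,"y":0.03,"z":0.66,"turn":-0.02,"gripper":1},{"x":-0.0,"y":0.03,"z":0.65,"turn":-0.03,"gripper":1}]
```

Call:
drive_tool(
  deltas=[
    {"x": -0.02, "y": 0.08, "z": 0.65, "turn": 0, "gripper": 0.5},
    {"x": 0, "y": 0, "z": 0.65, "turn": 0, "gripper": 0.5},
    {"x": 0, "y": 0, "z": 0.65, "turn": 0, "gripper": 0.5},
    {"x": 0, "y": 0, "z": 0, "turn": 0, "gripper": 0.2},
    {"x": 0, "y": 0, "z": 0, "turn": 0, "gripper": -0.6},
    {"x": 0, "y": 0, "z": 0, "turn": 0, "gripper": -0.6},
    {"x": 0, "y": 0, "z": 0, "turn": 0, "gripper": -0.6},
  ],
  newtons=25,
)

```text
clock: 25.32
ee_pos: [0.6183, 0.0683, 0.2394]
orientation: [0.073, 0.997, 0.001, 0.002]
wrist_force: [-0.8, 1.0, -0.2]
opening: 0.0427
grasp_force: 0.0
```

```bash
python3 plan.py
```

```text
grasp pt [618.9  68.5  76.4] phi 81.6 t 25.3167 open 0.0427 F [-0.8  1.  -0.2] tilt -1.0
```

Call:
drive_tool(
  deltas=[
    {"x": 0, "y": 0, "z": 0.1, "turn": 0, "gripper": -0.6},
    {"x": 0, "y": 0, "z": 0, "turn": 0, "gripper": -0.6},
    {"x": 0, "y": 0, "z": 0, "turn": 0, "gripper": -0.6},
  ],
)

```text
clock: 25.57
ee_pos: [0.6187, 0.07, 0.2355]
orientation: [0.072, 0.997, 0.002, 0.002]
wrist_force: [0.1, 3.8, 9.0]
opening: 0.0357
grasp_force: 25.0
```

```bash
python3 plan.py
```

```text
grasp pt [619.6  70.5  72.5] phi 81.8 t 25.5667 open 0.0357 F [0.1 3.8 9. ] tilt -1.0
```

Gripped at 36 mm; now swing the cover up along its arc.

Call:
drive_tool(
  deltas=[
    {"x": -0.05, "y": 0, "z": -0.13, "turn": 0, "gripper": -0.6},
    {"x": -0.07, "y": 0, "z": -0.12, "turn": 0, "gripper": -0.6},
    {"x": -0.08, "y": 0, "z": -0.11, "turn": 0, "gripper": -0.6},
    {"x": -0.09, "y": 0, "z": -0.1, "turn": 0, "gripper": -0.6},
    {"x": -0.1, "y": 0, "z": -0.09, "turn": 0, "gripper": -0.6},
    {"x": -0.11, "y": 0, "z": -0.08, "turn": 0, "gripper": -0.6},
  ],
)

```text
clock: 26.07
ee_pos: [0.6359, 0.0678, 0.2571]
orientation: [0.071, 0.997, 0.001, -0.002]
wrist_force: [-0.8, 5.6, -9.4]
opening: 0.0357
grasp_force: 25.0
```

Call:
drive_tool(
  deltas=[
    {"x": -0.12, "y": 0, "z": -0.06, "turn": 0, "gripper": -0.6},
    {"x": -0.13, "y": 0, "z": -0.05, "turn": 0, "gripper": -0.6},
    {"x": -0.13, "y": 0, "z": -0.03, "turn": 0, "gripper": -0.6},
    {"x": -0.14, "y": 0, "z": -0.02, "turn": 0, "gripper": -0.6},
    {"x": -0.14, "y": 0, "z": 0, "turn": 0, "gripper": -0.6},
    {"x": -0.14, "y": 0, "z": 0.01, "turn": 0, "gripper": -0.6},
    {"x": -0.13, "y": 0, "z": 0.03, "turn": 0, "gripper": -0.6},
    {"x": -0.1, "y": 0, "z": 0.03, "turn": 0, "gripper": -0.6},
    {"x": 0, "y": 0, "z": 0, "turn": 0, "gripper": -0.6},
  ],
)

```text
clock: 26.82
ee_pos: [0.6776, 0.0618, 0.2623]
orientation: [0.072, 0.997, 0.002, -0.001]
wrist_force: [-3.4, 5.9, 2.6]
opening: 0.0358
grasp_force: 25.0
```

```bash
python3 plan.py; python3 - <<'E'
from h import *
p,d=camera("side"); c=get_calibration("side"); W=cloud(c,d)
cv2.imwrite("pics/s9.png",cv2.resize(p[110:260,210:390],None,fx=4,fy=4,interpolation=cv2.INTER_CUBIC)[:,:,::-1])
E
```

```text
grasp pt [677.2  62.4  99.3] phi 81.8 t 26.8167 open 0.0358 F [-3.4  5.9  2.6] tilt -1.0
```

View pics/s9.png

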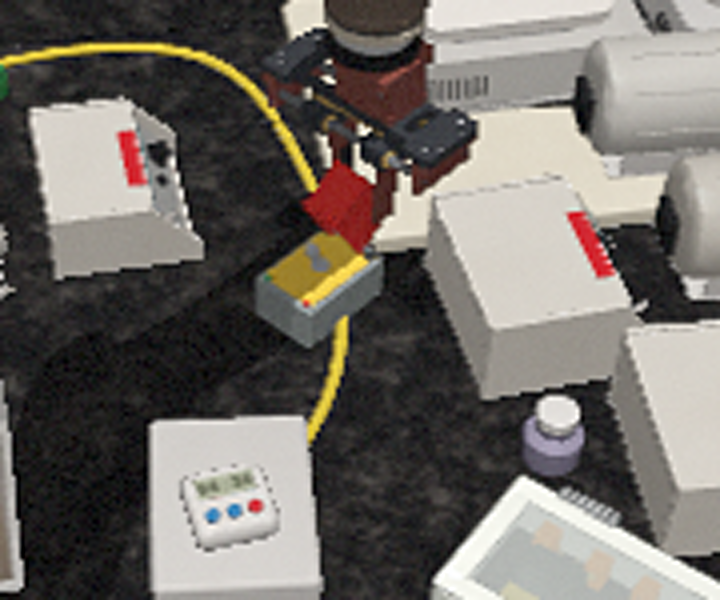

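Call:
drive_tool(
  deltas=[
    {"x": 0, "y": 0, "z": 0, "turn": 0, "gripper": 0.4},
    {"x": 0, "y": 0, "z": 0, "turn": 0, "gripper": 0.4},
    {"x": 0, "y": 0, "z": 0, "turn": 0, "gripper": 0.4},
    {"x": 0, "y": 0, "z": -0.8, "turn": 0, "gripper": 0.4},
    {"x": 0, "y": 0, "z": -0.9, "turn": 0, "gripper": 0.4},
    {"x": 0, "y": 0, "z": -0.6, "turn": 0, "gripper": 0},
    {"x": 0.8, "y": 0, "z": 0, "turn": 0, "gripper": -1},
    {"x": 0.8, "y": 0, "z": 0, "turn": 0, "gripper": -1},
    {"x": 0.75, "y": 0, "z": 0, "turn": 0, "gripper": -1},
    {"x": 0, "y": 0, "z": 0, "turn": 0, "gripper": -1},
    {"x": 0, "y": 0, "z": 0, "turn": 0, "gripper": -1},
  ],
)

```text
clock: 27.78
ee_pos: [0.5841, 0.0732, 0.3543]
orientation: [0.072, 0.997, 0.001, 0.0]
wrist_force: [0.2, -0.2, -0.2]
opening: 0.0251
grasp_force: 0.0
```

```bash
python3 plan.py 583,72,77,81.9,38; python3 - <<'E'
from h import *
for n in ("side","wrist"):
    p,d=camera(n); c=get_calibration(n); W=cloud(c,d); W[d==0]=9
    hsv=cv2.cvtColor(p,cv2.COLOR_RGB2HSV); red=((hsv[...,0]<6)|(hsv[...,0]>174))&(hsv[...,1]>150)
    W2=W.copy(); W2[~red]=9; print(n)
    m=(W2[...,0]<.75)&(W2[...,0]>.56)&(W2[...,1]>-.02)&(W2[...,1]<.13)&(W2[...,2]>.05); q=W2[m]*1000
    B=np.c_[(q[:,:2]-[625,66])@np.array([[.99,.141],[-.141,.99]]).T,q[:,2]] if len(q) else q
    B=np.c_[(q[:,0]-625)*.99-(q[:,1]-66)*.141,(q[:,0]-625)*.141+(q[:,1]-66)*.99,q[:,2]]
    print("cover in box frame",len(q),np.percentile(B,[2,50,98],axis=0).round(0))
    q=W[(W[...,2]>.052)&(W[...,2]<.082)&(W[...,0]>.58)&(W[...,0]<.66)&~red&(abs(W[...,1]-.066)<.03)]*1000
    if len(q):
        B=np.c_[(q[:,0]-625)*.99-(q[:,1]-66)*.141,(q[:,0]-625)*.141+(q[:,1]-66)*.99,q[:,2]]; print("toggle",len(q),np.percentile(B,[5,50,95],axis=0).round(0))
E
```

```text
grasp pt [584.3  73.4 191.3] phi 81.7 t 27.7833 open 0.0251 F [ 0.2 -0.2 -0.2] tilt -1.0
4 [{"x":0.01,"y":-0.01,"z":0.71,"turn":-0.01,"gripper":1},{"x":0.01,"y":-0.01,"z":0.72,"turn":-0.01,"gripper":1},{"x":0.0,"y":-0.01,"z":0.71,"turn":-0.01,"gripper":1},{"x":0.01,"y":-0.01,"z":0.72,"turn":-0.01,"gripper":1}]
side
cover in box frame 280 [[-29. -35.  61.]
 [ 22. -11. 112.]
 [ 55.  21. 371.]]
toggle 27 [[-21. -25.  53.]
 [ -5.   2.  58.]
 [ 35.  19.  75.]]
wrist
cover in box frame 1346 [[-62. -70. 106.]
 [  7.   1. 116.]
 [ 19.  16. 295.]]
toggle 117 [[-16.  -1.  73.]
 [-12.   4.  76.]
 [ -7.   8.  78.]]
```

Call:
drive_tool(
  deltas=[
    {"x": 0, "y": 0, "z": 0.9, "turn": 0, "gripper": -1},
    {"x": 0, "y": 0, "z": 0.9, "turn": 0, "gripper": -1},
    {"x": -0.5, "y": 0, "z": 0, "turn": 0, "gripper": -1},
    {"x": -0.3, "y": 0, "z": 0, "turn": 0, "gripper": -1},
    {"x": -0.25, "y": 0, "z": 0, "turn": 0, "gripper": -1},
    {"x": -0.25, "y": 0, "z": 0, "turn": 0, "gripper": -1},
    {"x": -0.15, "y": 0, "z": 0, "turn": 0, "gripper": -1},
    {"x": -0.1, "y": 0, "z": 0, "turn": 0, "gripper": -1},
    {"x": 0, "y": 0, "z": 0, "turn": 0, "gripper": -1},
  ],
)

```text
clock: 28.63
ee_pos: [0.6472, 0.0637, 0.2811]
orientation: [0.073, 0.997, -0.0, 0.0]
wrist_force: [-0.3, -0.2, -0.1]
opening: 0.0004
grasp_force: 0.0
```

```bash
python3 plan.py; cat > cov.py <<'E'
from h import *
for n in ("side","wrist"):
    p,d=camera(n); c=get_calibration(n); W=cloud(c,d)*1000
    hsv=cv2.cvtColor(p,cv2.COLOR_RGB2HSV); red=((hsv[...,0]<6)|(hsv[...,0]>174))&(hsv[...,1]>150)
    B=np.stack([(W[...,0]-625)*.99-(W[...,1]-66)*.141,(W[...,0]-625)*.141+(W[...,1]-66)*.99,W[...,2]],-1)
    q=B[red&(d>0)&(abs(B[...,1])<22)&(B[...,2]>48)&(B[...,2]<135)&(B[...,0]>-50)&(B[...,0]<110)]
    print(n,"cover",len(q))
    for z in range(55,135,10):
        k=q[abs(q[:,2]-z)<5]
        if len(k)>3: print("  z",z,len(k),"x",np.percentile(k[:,0],[5,50,95]).round())
    q=B[~red&(d>0)&(abs(B[...,1])<8)&(B[...,2]>62)&(B[...,2]<82)&(abs(B[...,0])<28)]
    if len(q): print("  toggle",len(q),np.percentile(q,[5,50,95],axis=0).round(0).tolist())
E
python3 cov.py
```

```text
grasp pt [647.3  63.6 118.1] phi 81.6 t 28.6333 open 0.0004 F [-0.3 -0.2 -0.1] tilt -1.0
side cover 160
  z 55 12 x [32. 51. 66.]
  z 65 25 x [34. 52. 73.]
  z 75 23 x [32. 50. 72.]
  z 85 22 x [33. 49. 69.]
  z 95 13 x [39. 53. 65.]
  z 105 20 x [11. 38. 60.]
  z 115 32 x [35. 55. 82.]
  z 125 11 x [32. 38. 62.]
  toggle 12 [[-15.0, -2.0, 68.0], [-12.0, 2.0, 74.0], [-5.0, 6.0, 80.0]]
wrist cover 448
  z 55 21 x [29. 29. 48.]
  z 65 54 x [29. 30. 43.]
  z 75 65 x [30. 31. 38.]
  z 85 58 x [31. 31. 34.]
  z 95 9 x [31. 32. 32.]
  z 115 203 x [60. 70. 79.]
  z 125 5 x [ 9. 10. 10.]
  toggle 222 [[-17.0, -1.0, 74.0], [-13.0, 3.0, 77.0], [-7.0, 7.0, 79.0]]
```

Call:
drive_tool(
  deltas=[
    {"x": 0.6, "y": 0, "z": 0, "turn": 0, "gripper": -1},
    {"x": 0.8, "y": 0, "z": 0, "turn": 0, "gripper": -1},
    {"x": 0.25, "y": 0, "z": 0, "turn": 0, "gripper": -1},
    {"x": 0, "y": 0, "z": 0, "turn": 0, "gripper": -1},
    {"x": 0, "y": 0, "z": 0.5, "turn": 0, "gripper": -1},
    {"x": 0, "y": 0, "z": 0.5, "turn": 0, "gripper": -1},
    {"x": 0, "y": 0, "z": 0, "turn": 0, "gripper": -1},
    {"x": -0.3, "y": 0, "z": 0, "turn": 0, "gripper": -1},
    {"x": -0.2, "y": 0, "z": 0, "turn": 0, "gripper": -1},
    {"x": -0.2, "y": 0, "z": 0, "turn": 0, "gripper": -1},
    {"x": -0.15, "y": 0, "z": 0, "turn": 0, "gripper": -1},
  ],
)

```text
clock: 29.65
ee_pos: [0.6157, 0.0687, 0.2422]
orientation: [0.073, 0.997, 0.0, 0.0]
wrist_force: [-1.0, 1.1, 1.5]
opening: 0.0006
grasp_force: 0.9
```

```bash
python3 plan.py; python3 cov.py | grep -E "toggle|side|wrist"
```

```text
grasp pt [615.8  68.7  79.2] phi 81.7 t 29.65 open 0.0006 F [-1.   1.1  1.5] tilt -1.0
side cover 21
  toggle 29 [[-21.0, -8.0, 66.0], [-15.0, -5.0, 73.0], [11.0, 6.0, 80.0]]
wrist cover 37
  toggle 378 [[-22.0, -7.0, 63.0], [-21.0, 0.0, 73.0], [-20.0, 7.0, 81.0]]
```

Call:
drive_tool(
  deltas=[
    {"x": -0.1, "y": 0, "z": 0, "turn": 0, "gripper": -1},
    {"x": -0.1, "y": 0, "z": 0, "turn": 0, "gripper": -1},
    {"x": 0, "y": 0, "z": 0, "turn": 0, "gripper": -1},
  ],
)

```text
clock: 30.0
ee_pos: [0.6203, 0.068, 0.2409]
orientation: [0.072, 0.997, 0.0, -0.004]
wrist_force: [-11.8, 1.2, 8.2]
opening: 0.0006
grasp_force: 6.7
```

Call:
drive_tool(
  deltas=[
    {"x": 0.5, "y": 0, "z": 0, "turn": 0, "gripper": -1},
    {"x": 0.6, "y": 0, "z": -0.4, "turn": 0, "gripper": -1},
    {"x": 0, "y": 0, "z": -0.9, "turn": 0, "gripper": -1},
    {"x": 0, "y": 0, "z": -0.9, "turn": 0, "gripper": -0.5},
    {"x": 0, "y": 0, "z": -0.8, "turn": 0, "gripper": 0.3},
    {"x": 0, "y": 0, "z": 0, "turn": 0, "gripper": 0.3},
    {"x": 0, "y": 0, "z": 0, "turn": 0, "gripper": 0.3},
  ],
)

```text
clock: 30.58
ee_pos: [0.5794, 0.0741, 0.3636]
orientation: [0.073, 0.997, 0.001, 0.002]
wrist_force: [0.0, 0.6, 0.5]
opening: 0.0234
grasp_force: 0.0
```

```bash
python3 plan.py 675,60,200,81.7,38; python3 cov.py
```

```text
grasp pt [580.2  74.3 200.6] phi 81.7 t 30.5833 open 0.0234 F [0.  0.6 0.5] tilt -1.0
3 [{"x":-0.8,"y":-0.0,"z":0.01,"turn":-0.0,"gripper":1},{"x":-0.8,"y":-0.01,"z":0.0,"turn":-0.0,"gripper":1},{"x":-0.8,"y":-0.0,"z":0.01,"turn":-0.01,"gripper":1}]
side cover 281
  z 55 15 x [38. 55. 67.]
  z 65 35 x [33. 53. 71.]
  z 75 32 x [33. 49. 73.]
  z 85 32 x [32. 51. 70.]
  z 95 26 x [33. 49. 76.]
  z 105 25 x [33. 44. 67.]
  z 115 75 x [37. 63. 80.]
  z 125 34 x [33. 39. 66.]
  toggle 16 [[6.0, -1.0, 65.0], [11.0, 3.0, 71.0], [16.0, 6.0, 80.0]]
wrist cover 1213
  z 55 24 x [29. 36. 51.]
  z 65 27 x [29. 30. 44.]
  z 75 39 x [30. 31. 39.]
  z 85 40 x [30. 31. 34.]
  z 95 13 x [31. 31. 32.]
  z 115 1068 x [51. 65. 79.]
  toggle 157 [[3.0, -1.0, 65.0], [7.0, 3.0, 74.0], [15.0, 8.0, 77.0]]
```

Call:
drive_tool(
  deltas=[
    {"x": -0.8, "y": 0, "z": 0, "turn": 0, "gripper": 0.3},
    {"x": -0.8, "y": 0, "z": 0, "turn": 0, "gripper": 0.3},
    {"x": -0.85, "y": 0, "z": 0, "turn": 0, "gripper": 0.3},
    {"x": 0, "y": 0, "z": 0, "turn": 0, "gripper": 0.3},
    {"x": 0, "y": 0, "z": 0, "turn": 0, "gripper": 0.3},
  ],
)

```text
clock: 31.1
ee_pos: [0.6765, 0.0593, 0.3583]
orientation: [0.073, 0.997, -0.001, -0.002]
wrist_force: [-1.3, 0.1, -0.4]
opening: 0.0567
grasp_force: 0.0
```

```bash
python3 plan.py 678.5,58.4,97,81.9,36
```

```text
grasp pt [675.9  59.  195.3] phi 81.6 t 31.1 open 0.0567 F [-1.3  0.1 -0.4] tilt -1.0
3 [{"x":-0.02,"y":-0.0,"z":0.82,"turn":-0.02,"gripper":1},{"x":-0.02,"y":-0.0,"z":0.82,"turn":-0.02,"gripper":1},{"x":-0.03,"y":-0.0,"z":0.82,"turn":-0.02,"gripper":1}]
```

Call:
drive_tool(
  deltas=[
    {"x": -0.05, "y": 0, "z": 0.8, "turn": 0, "gripper": 0.3},
    {"x": 0, "y": 0, "z": 0.8, "turn": 0, "gripper": 0.3},
    {"x": 0, "y": 0, "z": 0.8, "turn": 0, "gripper": 0.3},
    {"x": 0, "y": 0, "z": 0, "turn": 0, "gripper": 0},
    {"x": 0, "y": 0, "z": 0, "turn": 0, "gripper": -0.6},
    {"x": 0, "y": 0, "z": 0, "turn": 0, "gripper": -0.6},
    {"x": 0, "y": 0, "z": 0, "turn": 0, "gripper": -0.6},
    {"x": 0, "y": 0, "z": 0, "turn": 0, "gripper": -0.6},
    {"x": 0, "y": 0, "z": 0, "turn": 0, "gripper": -0.6},
  ],
)

```text
clock: 31.85
ee_pos: [0.678, 0.0617, 0.2671]
orientation: [0.072, 0.997, 0.001, 0.001]
wrist_force: [0.7, 5.7, -5.8]
opening: 0.0357
grasp_force: 25.0
```

```bash
python3 plan.py;python3 - <<'E'
from plan import *
P,f,s,R=cur(); x=(P[0]-625)*.99-(P[1]-66)*.141-36; z=P[2]-53
r=np.hypot(x,z); a0=np.arctan2(z,-x); print(x,z,r,a0)
# cover angle now ~1.64: material angle offset
p=None
for t in np.linspace(0,1.64,17):
    q=r*np.array([-np.cos(a0-t),np.sin(a0-t)])
    if p is not None: d=q-p; print(t.round(2),"x",(-d[0]/40).round(2),"z",(-d[1]/40).round(2),(q+[36,53]).round())
    p=q
E
```

```text
grasp pt [678.3  62.1 104.1] phi 81.8 t 31.85 open 0.0357 F [ 0.7  5.7 -5.8] tilt -1.0
17.28696636296076 51.088587249702485 53.934061159944186 1.8970751380475965
0.1 x 0.13 z -0.04 [ 48. 106.]
0.2 x 0.14 z -0.02 [ 43. 107.]
0.31 x 0.14 z -0.01 [ 37. 107.]
0.41 x 0.14 z 0.0 [ 31. 107.]
0.51 x 0.14 z 0.02 [ 26. 106.]
0.62 x 0.13 z 0.03 [ 21. 105.]
0.72 x 0.13 z 0.05 [ 15. 103.]
0.82 x 0.12 z 0.06 [ 10. 100.]
0.92 x 0.12 z 0.07 [ 6. 98.]
1.02 x 0.11 z 0.08 [ 1. 94.]
1.13 x 0.1 z 0.09 [-3. 91.]
1.23 x 0.09 z 0.1 [-6. 86.]
1.33 x 0.08 z 0.11 [-10.  82.]
1.43 x 0.07 z 0.12 [-12.  77.]
1.54 x 0.06 z 0.13 [-14.  72.]
1.64 x 0.04 z 0.13 [-16.  67.]
```

Call:
drive_tool(
  deltas=[
    {"x": 0.13, "y": 0, "z": -0.04, "turn": 0, "gripper": -0.6},
    {"x": 0.14, "y": 0, "z": -0.02, "turn": 0, "gripper": -0.6},
    {"x": 0.14, "y": 0, "z": -0.01, "turn": 0, "gripper": -0.6},
    {"x": 0.14, "y": 0, "z": 0, "turn": 0, "gripper": -0.6},
    {"x": 0.14, "y": 0, "z": 0.02, "turn": 0, "gripper": -0.6},
    {"x": 0.13, "y": 0, "z": 0.03, "turn": 0, "gripper": -0.6},
    {"x": 0.13, "y": 0, "z": 0.05, "turn": 0, "gripper": -0.6},
    {"x": 0.12, "y": 0, "z": 0.06, "turn": 0, "gripper": -0.6},
  ],
)

```text
clock: 32.52
ee_pos: [0.638, 0.0671, 0.2668]
orientation: [0.072, 0.997, 0.002, 0.005]
wrist_force: [2.2, 3.6, 8.5]
opening: 0.0357
grasp_force: 25.0
```

Call:
drive_tool(
  deltas=[
    {"x": 0.12, "y": 0, "z": 0.07, "turn": 0, "gripper": -0.6},
    {"x": 0.11, "y": 0, "z": 0.08, "turn": 0, "gripper": -0.6},
    {"x": 0.1, "y": 0, "z": 0.09, "turn": 0, "gripper": -0.6},
    {"x": 0.09, "y": 0, "z": 0.1, "turn": 0, "gripper": -0.6},
    {"x": 0.08, "y": 0, "z": 0.11, "turn": 0, "gripper": -0.6},
    {"x": 0.07, "y": 0, "z": 0.12, "turn": 0, "gripper": -0.6},
    {"x": 0.06, "y": 0, "z": 0.13, "turn": 0, "gripper": -0.6},
    {"x": 0, "y": 0, "z": 0, "turn": 0, "gripper": -0.6},
  ],
)

```text
clock: 33.18
ee_pos: [0.6112, 0.071, 0.2368]
orientation: [0.072, 0.997, 0.002, 0.002]
wrist_force: [-1.3, 4.7, 3.3]
opening: 0.0359
grasp_force: 25.0
```

```bash
python3 plan.py; python3 cov.py
```

```text
grasp pt [611.9  71.5  73.8] phi 81.8 t 33.1833 open 0.0359 F [-1.3  4.7  3.3] tilt -1.0
side cover 75
  z 65 5 x [14. 16. 18.]
  z 85 35 x [-32. -22. -16.]
  z 95 25 x [-29. -16. -11.]
wrist cover 6801
  z 65 4 x [-23. -23. -22.]
  z 75 17 x [-25. -25. -24.]
  z 85 2104 x [-33. -23. -19.]
  z 95 1565 x [-19. -16. -14.]
  z 105 38 x [-15. -14. -14.]
  z 115 2315 x [-7. -4.  6.]
  z 125 733 x [-4. -2.  1.]
```

Call:
drive_tool(
  deltas=[
    {"x": 0, "y": 0, "z": 0, "turn": 0, "gripper": 0.3},
    {"x": 0, "y": 0, "z": 0, "turn": 0, "gripper": 0.3},
    {"x": 0, "y": 0, "z": 0, "turn": 0, "gripper": 0.3},
    {"x": 0, "y": 0, "z": -0.6, "turn": 0, "gripper": 0.3},
    {"x": 0, "y": 0, "z": -0.9, "turn": 0, "gripper": 0},
    {"x": 0, "y": 0, "z": -0.6, "turn": 0, "gripper": -1},
    {"x": 0, "y": 0, "z": 0, "turn": 0, "gripper": -1},
    {"x": 0, "y": 0, "z": 0, "turn": 0, "gripper": -1},
    {"x": 0, "y": 0, "z": 0, "turn": 0, "gripper": -1},
  ],
)

```text
clock: 34.03
ee_pos: [0.6103, 0.0692, 0.3174]
orientation: [0.073, 0.997, -0.0, -0.0]
wrist_force: [0.9, 0.3, 0.1]
opening: 0.0271
grasp_force: 0.0
```

```bash
python3 plan.py; cat > cov2.py <<'E'
from h import *
for n in ("side","wrist"):
    p,d=camera(n); c=get_calibration(n); W=cloud(c,d)*1000
    hsv=cv2.cvtColor(p,cv2.COLOR_RGB2HSV); red=((hsv[...,0]<6)|(hsv[...,0]>174))&(hsv[...,1]>150)
    B=np.stack([(W[...,0]-625)*.99-(W[...,1]-66)*.141,(W[...,0]-625)*.141+(W[...,1]-66)*.99,W[...,2]],-1)
    q=B[red&(d>0)&(abs(B[...,1])<14)&(B[...,2]>48)&(B[...,2]<135)&(B[...,0]>-50)&(B[...,0]<60)]
    print(n,[(x,len(k),np.percentile(k[:,2],[50,90]).round(1).tolist()) for x in range(-45,50,10) if len(k:=q[abs(q[:,0]-x)<5])>3])
E
python3 cov2.py
```

```text
grasp pt [610.2  69.2 154.4] phi 81.6 t 34.0333 open 0.0271 F [0.9 0.3 0.1] tilt -1.0
side [(-25, 17, [84.8, 87.0]), (-15, 51, [95.2, 103.2]), (-5, 44, [108.7, 117.1]), (5, 20, [95.5, 118.0]), (15, 15, [92.1, 110.9]), (25, 20, [94.2, 109.6]), (35, 24, [92.9, 104.2]), (45, 15, [95.4, 99.5])]
wrist [(-35, 161, [87.0, 88.0]), (-25, 477, [84.9, 87.1]), (-15, 809, [98.1, 105.3]), (-5, 810, [115.3, 120.7]), (5, 377, [117.7, 119.8]), (15, 356, [112.3, 114.4]), (25, 313, [107.1, 109.1])]
```

Call:
drive_tool(
  deltas=[
    {"x": -0.15, "y": 0, "z": 0.3, "turn": 0, "gripper": -1},
    {"x": 0, "y": 0, "z": 0.2, "turn": 0, "gripper": -1},
    {"x": 0, "y": 0, "z": 0.15, "turn": 0, "gripper": -1},
    {"x": 0, "y": 0, "z": 0.15, "turn": 0, "gripper": -1},
    {"x": 0, "y": 0, "z": 0.1, "turn": 0, "gripper": -1},
    {"x": 0, "y": 0, "z": 0, "turn": 0, "gripper": -1},
  ],
)

```text
clock: 34.63
ee_pos: [0.6162, 0.0685, 0.2799]
orientation: [0.073, 0.997, -0.001, -0.001]
wrist_force: [-1.5, 0.3, 0.0]
opening: 0.0006
grasp_force: 0.0
```

Call:
drive_tool(
  deltas=[
    {"x": 0, "y": 0, "z": 0.1, "turn": 0, "gripper": -1},
    {"x": 0, "y": 0, "z": 0.1, "turn": 0, "gripper": -1},
    {"x": 0, "y": 0, "z": 0, "turn": 0, "gripper": -1},
  ],
)

```text
clock: 34.88
ee_pos: [0.6168, 0.0681, 0.277]
orientation: [0.073, 0.997, 0.001, 0.0]
wrist_force: [-10.7, -0.5, 25.3]
opening: 0.0006
grasp_force: 13.0
```

Firm contact at the closed height; I retreat and check everything.

Call:
drive_tool(
  deltas=[
    {"x": 0, "y": 0, "z": -0.5, "turn": 0, "gripper": -1},
    {"x": 0, "y": 0, "z": -0.9, "turn": 0, "gripper": -1},
    {"x": 0, "y": 0, "z": -0.9, "turn": 0, "gripper": -1},
    {"x": 0.6, "y": 0, "z": -0.6, "turn": 0, "gripper": -1},
    {"x": 0.8, "y": 0, "z": 0, "turn": 0, "gripper": -1},
    {"x": 0.8, "y": 0, "z": 0, "turn": 0, "gripper": -1},
    {"x": 0, "y": 0, "z": 0, "turn": 0, "gripper": -1},
    {"x": 0, "y": 0, "z": 0, "turn": 0, "gripper": -1},
  ],
)

```text
clock: 35.55
ee_pos: [0.5285, 0.0817, 0.3904]
orientation: [0.072, 0.997, 0.001, 0.0]
wrist_force: [0.6, -0.3, -0.9]
opening: 0.0005
grasp_force: 0.0
```

```bash
python3 plan.py; python3 cov2.py; python3 - <<'E'
from h import *
p,d=camera("side"); c=get_calibration("side"); W=cloud(c,d)
for x in (.41,.45,.50):
    q=W[(abs(W[...,0]-x)<.006)&(W[...,1]<-.21)&(W[...,1]>-.45)&(W[...,2]<.12)]; print(x,len(q),np.percentile(q[:,2],[25,50,75]).round(3))
cv2.imwrite("pics/s10.png",cv2.resize(p[110:330,190:460],None,fx=2.9,fy=2.7,interpolation=cv2.INTER_CUBIC)[:,:,::-1])
E
```

```text
grasp pt [528.7  81.9 227.4] phi 81.7 t 35.55 open 0.0005 F [ 0.6 -0.3 -0.9] tilt -1.0
side [(-35, 20, [53.6, 83.2]), (-25, 75, [77.2, 95.8]), (-15, 33, [91.5, 96.4]), (-5, 30, [94.4, 98.5]), (5, 28, [94.6, 97.9]), (15, 21, [94.7, 98.4]), (25, 26, [94.1, 97.7]), (35, 17, [94.5, 96.4])]
wrist []
0.41 268 [0.058 0.06  0.061]
0.45 310 [0.056 0.058 0.06 ]
0.5 334 [0.057 0.059 0.061]
```

View pics/s10.png

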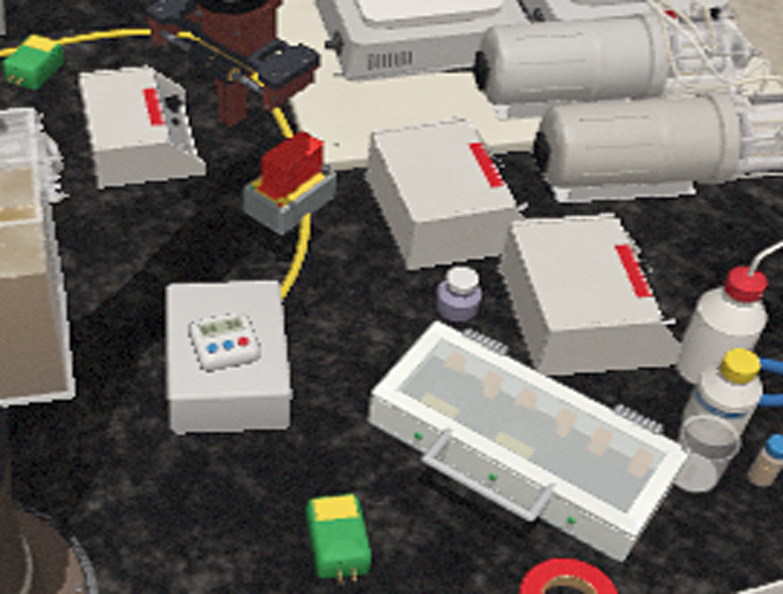

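```bash
python3 -c "
from workcell import manip; print(manip.hand_in())"
```

```text
the job is handed in; nothing more can be done
None
```

I handed the job in at about 36 s. Both black adapters I found on the bench lie in the left and middle bays with pins to the back, the lid is shut, the toggle is armed and the red cover is closed; no verdict came back.

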